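Put the day's clay work to rest in the damp box

ROBOT

A 6-joint arm with a two-finger parallel gripper is mounted at the origin on the work surface. World frame = base frame: x ahead of the robot, y to its left, z up, the work surface at z = 0. Lengths are in m, angles in rad, forces in N, time in s.
With the tool pointing down it reaches from about 0.25 to 0.725 m from the base axis. Payload 4 kg.
Tool frame: the origin (TCP) lies on the centre line of the jaws, within the pads' length; the fingertips stand 17 mm ahead of it and the grasp point (between the pads) lies 2 mm behind it; z points along the fingers, x is the direction in which the jaws open and shut, and the axes are right-handed (so a half turn about z gives the same grasp; the last joint's range is limited). The gripper opens to 85 mm and grips with 20 to 120 N. Pads are 22 mm wide; open, the fingers measure 114 mm over their backs; the gripper's body (76 mm by 85 mm) begins 54 mm behind the grasp point. The pads swing forward as they close: fully open they stand 13 mm farther back than shut.
Start: joints at [1.247, 0.241, 0.005, 1.335, 0, 1.571], TCP at [0.159, 0.474, 0.248] pointing down, gripper open.
Joint ranges: [-2.72, 2.72], [-1.05, 1.87], [-1.09, 1.28], [-1.99, 2.15], [-1.42, 1.44], [-3.14, 3.14]. Speed limits (rad/s): [2.79, 2.79, 3.14, 3.14, 3.14, 3.14].

INTERFACE

Orientations are given as a unit quaternion [x, y, z, w].
In Python, from workcell import bot gives the robot as it stands.
- The arm moves only by the tool jog_arm, never from a script. Its arguments are lists of equal length, an entry for each row: "jaw": the closure, from 0 (fully open) to 1 (shut); "linear": the shift along the tool's x, y, z in m, a list of three; "delta_rot": the turn, a rotation vector about the tool's x, y, z in degrees, a list of three. A call has exactly 8 rows; each row is the pose to reach, as a shift and turn from the pose commanded when the call began, along the tool's axes at that moment; what a row does not reach only later rows make up. A row lasts 1/12 s, in which the tool goes at most 41.7 mm and 7.16 degrees, less where a joint would pass 70% of its speed; a pose out of reach is approached as far as the arm can. A call with a gripper value outside its range is refused whole. The fingers move at their own pace and stop on an object; the grip force is fixed at half the most. Time passes only in rows, so rows that repeat a pose let the fingers close, or fill a call up. It gives the time, the measured TCP pose, the force and the opening at its end, in the units of the state.
- bot.get_obs(): the state, without advancing time (a new reading comes with each control period).
- bot.camera(name): name is "scene" or "top" or "wrist"; returns (picture, depth): 384x512x3 uint8, red, green, blue; 384x512 float32, m along the optical axis (not along the pixel's ray), 0 where there is no reading.
- bot.calibration(name): a dict with "fovy" (degrees; the focal length in pixels is half the picture's height over the tangent of half this angle, whatever the lens; pixels are square), "cx", "cy" (the principal point, pixels), "k1" (the pictures are not rectified: a ray, as slopes to the right and down, at radius r is drawn at 1 + k1 r^2 times it, then the intrinsics apply), "origin" and "orientation" of the camera in the world. Camera axes: x right, y down, z forward; pixel columns grow to the right and rows downward; lengths in m; the calibration is good to about 2 mm. A picture is of the moment at which its call begins: read the wrist's pose just before it. calibration takes no time and is no camera call; for the wrist camera it gives the pose at the moment of the call.
- bot.job_done(): hands the job in, once; it reports no verdict.
The state is a dict: "clock": time; "joint_pos": joint angles; "joint_vel": joint speeds; "tau": joint torques, N m; "eef_pos": TCP position; "tool_rot": TCP orientation; "ft_force": force on the tool from outside, world axes, zero at the start; "ft_torque": the same for the moment, N m; "grip_width": finger opening in m.
Only numpy, scipy, OpenCV 4.12 (cv2) and the standard library are available. Lean on these libraries where they do the work, as an engineer would, in place of code of your own. Each camera call takes 0.05 s, during which the arm holds its last target.

TASK

Load the damp box for the night: raise its sash, draw the wooden tray right out and stand every unfired clay piece from the bench (the small grey-brown square-cornered pots and blocks) upright on it, none on top of another; then push the tray fully home and shut the sash right down. With the sash shut, give the mister pump on the roof three full strokes, each pressed right down to its stop, held there for a second and let right back up. Leave the pots, jars and tools that are not part of this alone, and never run the tray through a lowered sash.

Things in the scene. Friction and masses are not known exactly. Their poses are not given: they have to be found in the camera images.
- box: white bench-top damp box, fixed: 365 mm wide (y), 150 deep (x), 120 high, clear roof. Origin: centre of its underside; local -x points out of its open front, where the tray slides out over two runners 18 mm high. The sash runs 82 mm from the origin towards -x between two guides 225 mm high at y = +-185 mm.
- tray (a joint): how far the wooden tray is pulled out along the box's -x, m: 0 fully home inside the box, 0.20 fully out; starts home or within 12 mm of it. It slides with about 3 N of friction and stays where it is left. The sash must be up (over 0.05) while the tray is between 0.02 and 0.13.
- tray_mid (a point): centre of the tray's floor (32 mm above the bench), on the floor's surface; axes as the box's. The floor inside the low lip measures 110 mm (x) by 310 mm (y); the lip is 10 mm high. Room for three pieces side by side in one row along y, lengthwise along y, 98 mm apart.
- tray_fin (a point): middle of the top edge of the tray's upright wooden handle board: 10 mm thick (x), 100 mm wide (y), from 20 to 70 mm above the bench, 195 mm from the tray's centre towards local -x, so that it stays outside in front of the shut sash. Push it towards the box, or pinch it from above across its thickness.
- sash (a joint): height of the grey sash panel above shut, m: 0 shut, 0.075 fully raised; starts shut or up to 25 mm open. The panel is 355 mm wide, 84 mm high and 8 mm thick, its lower edge 35 mm above the bench when shut; it stays where it is left: about 13 N lifts it and 3 N pushes it down.
- sash_bar (a point): middle of the sash's steel handle bar: a round bar 12 mm thick and 110 mm long along the box's y, carried above the sash's top edge on two pins 100 mm apart, 157 mm above the bench when the sash is shut; free space of 31 mm below it. Pinch it from above across the box's x.
- plunger (a joint): how far the mister pump's black plunger head is pressed, m: 0 up, 0.03 at its stop. Sprung: 3 N starts it, 10 N holds it at the stop; it comes back up by itself when let go.
- plunger_top (a point): centre of the top face of the plunger head, a black disc 54 mm across on a white pump standing on the box's roof; 202 mm above the bench when up, moving straight down. The pump stands near one end of the roof, its centre 105 to 140 mm sideways (box y) from the middle of the sash bar.
- trough: open rectangular planter 92 x 54 mm, 46 mm high, walls 7 mm, of unfired matt grey-brown clay, rigid, 0.2 to 0.4 kg; may be absent. Origin: centre of its underside; x along its length, z up. 
- butterbox: closed butter box 84 x 54 mm, 42 mm high, with a 40 x 14 mm grip bar along its length on top, to 53 mm high, of unfired matt grey-brown clay, rigid, 0.2 to 0.4 kg; may be absent. Origin: centre of its underside; x along its length, z up. 
- brushblock: solid brush-stand block 88 x 50 mm, 44 mm high, with three dark spots on top, of unfired matt grey-brown clay, rigid, 0.2 to 0.4 kg; may be absent. Origin: centre of its underside; x along its length, z up. 
- twinpot: open twin pot 90 x 56 mm, 40 mm high, with one wall across its middle, walls 7 mm, of unfired matt grey-brown clay, rigid, 0.2 to 0.4 kg; may be absent. Origin: centre of its underside; x along its length, z up. 
- mug: Bystander to leave alone: white glazed mug 76 mm across, 85 mm high. Origin: centre of its underside.
- jar_a: Bystander to leave alone: white lidded glaze jar 72 mm across, 100 mm high. Origin: centre of its underside.
- jar_b: Bystander to leave alone: amber glass jar 64 mm across, 90 mm high. Origin: centre of its underside.
- brush: Bystander to leave alone: brush 190 mm long, lying. Origin: middle of its underside.
- rib: Bystander to leave alone: flat wooden shaping rib 110 x 50 x 8 mm, lying. Origin: centre of its underside.
- prop: Bystander to leave alone: pale square kiln prop 45 x 45 mm, 100 mm high, standing. Origin: centre of its underside.
Mind the look-alikes: they are no part of the job. Leave any purple or yellow look-alike of the trough alone.

How it is judged:
On the way, in this order (a step that is already met when the one before it is completed fails the run):
1. every clay piece stands on the pulled-out tray (x of trough in the frame of tray_mid between -0.05 and 0.05 m and y of trough in the frame of tray_mid between -0.14 and 0.14 m and z of trough in the frame of tray_mid between -0.006 and 0.007 m and angle between each of trough, butterbox, brushblock, twinpot's own z axis and vertical below 0.12 rad and linear speed of each of trough, butterbox, brushblock, twinpot below 0.03 m/s and x of butterbox in the frame of tray_mid between -0.05 and 0.05 m and y of butterbox in the frame of tray_mid between -0.14 and 0.14 m and z of butterbox in the frame of tray_mid between -0.006 and 0.007 m and x of brushblock in the frame of tray_mid between -0.05 and 0.05 m and y of brushblock in the frame of tray_mid between -0.14 and 0.14 m and z of brushblock in the frame of tray_mid between -0.006 and 0.007 m and x of twinpot in the frame of tray_mid between -0.05 and 0.05 m and y of twinpot in the frame of tray_mid between -0.14 and 0.14 m and z of twinpot in the frame of tray_mid between -0.006 and 0.007 m and value of joint tray above 0.13 m), for 0.2 s.
2. the tray is pushed home with all the pieces on it (x of trough in the frame of tray_mid between -0.05 and 0.05 m and y of trough in the frame of tray_mid between -0.14 and 0.14 m and z of trough in the frame of tray_mid between -0.006 and 0.007 m and angle between each of trough, butterbox, brushblock, twinpot's own z axis and vertical below 0.12 rad and linear speed of each of trough, butterbox, brushblock, twinpot below 0.03 m/s and x of butterbox in the frame of tray_mid between -0.05 and 0.05 m and y of butterbox in the frame of tray_mid between -0.14 and 0.14 m and z of butterbox in the frame of tray_mid between -0.006 and 0.007 m and x of brushblock in the frame of tray_mid between -0.05 and 0.05 m and y of brushblock in the frame of tray_mid between -0.14 and 0.14 m and z of brushblock in the frame of tray_mid between -0.006 and 0.007 m and x of twinpot in the frame of tray_mid between -0.05 and 0.05 m and y of twinpot in the frame of tray_mid between -0.14 and 0.14 m and z of twinpot in the frame of tray_mid between -0.006 and 0.007 m and value of joint tray below 0.01 m), for 0.2 s.
3. the sash is shut (value of joint each of sash, tray below 0.01 m), for 0.2 s.
4. stroke 1: plunger down to its stop and held with the sash shut (value of joint plunger above 0.026 m and value of joint sash below 0.01 m), for 0.6 s.
5. plunger right up again after stroke 1 (value of joint plunger below 0.006 m), for 0.1 s.
6. stroke 2: plunger down to its stop and held with the sash shut (all of step 4), for 0.6 s.
7. plunger right up again after stroke 2 (value of joint plunger below 0.006 m), for 0.1 s.
8. stroke 3: plunger down to its stop and held with the sash shut (all of step 6), for 0.6 s.
9. plunger right up again after stroke 3 (value of joint plunger below 0.006 m), for 0.1 s.
At the end, for the whole second after the job is handed in: Every clay piece present stands upright (within 0.12 rad) and at rest on the tray's floor inside its lip, the tray is home (within 10 mm), the sash is shut (within 10 mm) and the plunger is up (within 6 mm) (all of step 3 and x of trough in the frame of tray_mid between -0.05 and 0.05 m and y of trough in the frame of tray_mid between -0.14 and 0.14 m and z of trough in the frame of tray_mid between -0.006 and 0.007 m and angle between each of trough, butterbox, brushblock, twinpot's own z axis and vertical below 0.12 rad and linear speed of each of trough, butterbox, brushblock, twinpot below 0.03 m/s and x of butterbox in the frame of tray_mid between -0.05 and 0.05 m and y of butterbox in the frame of tray_mid between -0.14 and 0.14 m and z of butterbox in the frame of tray_mid between -0.006 and 0.007 m and x of brushblock in the frame of tray_mid between -0.05 and 0.05 m and y of brushblock in the frame of tray_mid between -0.14 and 0.14 m and z of brushblock in the frame of tray_mid between -0.006 and 0.007 m and x of twinpot in the frame of tray_mid between -0.05 and 0.05 m and y of twinpot in the frame of tray_mid between -0.14 and 0.14 m and z of twinpot in the frame of tray_mid between -0.006 and 0.007 m and value of joint plunger below 0.006 m); the robot touches nothing.
It fails at once if the tray or its load is run through a lowered sash (value of joint tray between 0.02 and 0.13 m and value of joint sash below 0.05 m).
It fails at once if a bystander (mug, jars, prop, rib, brush) is pushed aside by over 50 mm or knocked over (distance of any of mug, jar_a, jar_b, brush, rib, prop from where it was at the start of the episode above 0.05 m or angle between any of mug, jar_a, jar_b, prop's own z axis and vertical above 0.6 rad).
Of trough, butterbox, brushblock, twinpot only 2 to 3 are there at a start; the rules pass over those that are not, and their reading is None.
At some moment in a run one of trough, butterbox, brushblock, twinpot may be knocked a few centimetres aside while the robot is not near it.
Once in a run the grip may slacken for a moment while it holds something.
It also fails if it takes over 210 s, if anything falls off the work surface, if the arm or the gripper's body presses on something with over 40 N, if the wrist force passes 120 N, or if a joint passes its speed limit or range.

## Working session

There is one attempt and no reset: what is moved stays moved. The work goes in short steps, Python scripts to look and compute and a tool call to move; the robot and the scene stay as the last step left them, time stands still between calls to the robot, and variables do not carry over. Pictures are saved under pics/ and viewed, and the job is handed in when it is done.

Besides the shell and the picture viewer there is one more tool, called after "Request:" as name(argument=value, ...), one argument or row to a line, values as JSON. jog_arm: Moves the arm, as the interface text tells. Its arguments: {"type":"object","properties":{"jaw":{"type":"array","items":{"type":"number"}},"linear":{"type":"array","items":{"type":"array","items":{"type":"number"}}},"delta_rot":{"type":"array","items":{"type":"array","items":{"type":"number"}}}},"required":["jaw","linear","delta_rot"]}

```bash
ls -la; mkdir -p pics
cat > h.py <<'E'
import numpy as np, cv2
from scipy.spatial.transform import Rotation as R
from workcell import bot
def cal(n):
    c=bot.calibration(n); return c
def rays(c,u,v):
    f=192/np.tan(np.radians(c["fovy"])/2)
    K=np.array([[f,0,c["cx"]],[0,f,c["cy"]],[0,0,1.]])
    p=np.stack([np.ravel(u),np.ravel(v)],1).astype(float)
    xd=(p-[c["cx"],c["cy"]])/f
    x=xd.copy()
    for _ in range(20): x=xd/(1+c["k1"]*(x**2).sum(1,keepdims=True))
    return np.c_[x,np.ones(len(x))]
def cloud(n):
    c=cal(n); im,d=bot.camera(n)
    v,u=np.mgrid[:384,:512]
    P=rays(c,u,v)*d.reshape(-1,1)
    W=R.from_quat(c["orientation"]).apply(P)+np.array(c["origin"])
    W=W.reshape(384,512,3); W[d==0]=np.nan
    return im,d,W
def proj(n,p):
    c=cal(n); f=192/np.tan(np.radians(c["fovy"])/2)
    q=R.from_quat(c["orientation"]).inv().apply(np.atleast_2d(p)-np.array(c["origin"]))
    x=q[:,:2]/q[:,2:]; x=x*(1+c["k1"]*(x**2).sum(1,keepdims=True))
    return x*f+[c["cx"],c["cy"]]
def save(name,im,s=1.5):
    cv2.imwrite(name,cv2.resize(im[:,:,::-1],None,fx=s,fy=s))
def togo(pos,ang=None):
    o=bot.get_obs(); r=R.from_quat(o["tool_rot"])
    return r.inv().apply(np.array(pos)-o["eef_pos"])
E
python3 - <<'E'
from h import *
o=bot.get_obs()
for k in o: print(k,o[k])
for n in("scene","top"):
    im,d,W=cloud(n); save(f"pics/{n}0.png",im); np.savez(f"{n}0.npz",im=im,d=d,W=W); print(n,bot.calibration(n))
E
```

```text
total 12
drwxr-xr-x  3 agent agent 4096 Dec  7 04:38 .
drwxr-xr-x 23 root  root  4096 Dec  7 04:38 ..
drwxr-xr-x  2 agent agent 4096 Dec  7 04:38 pics
clock 0.0
joint_pos [1.24699845e+00 2.41401167e-01 3.73350788e-03 1.33517492e+00
 1.27538789e-05 1.57080891e+00]
joint_vel [ 0.00075909 -0.00053225  0.00107391 -0.00089212 -0.00039826  0.00176279]
tau [-4.98429272e-04 -3.72320259e+01  2.52406400e+01  1.70990301e-02
 -1.28187949e-04 -1.37556643e-06]
eef_pos [0.15889578 0.47346556 0.24742234]
tool_rot [ 8.11843558e-01  5.83874122e-01 -8.34334875e-04  5.92210756e-04]
ft_force [0.07977403 0.45704722 0.07523036]
ft_torque [ 0.04309912 -0.02796861 -0.01698829]
grip_width 0.08583602992421349
scene {'fovy': 49.791776023603674, 'cx': 268.60540966542925, 'cy': 184.91071947423066, 'k1': -0.0302177726822956, 'origin': array([ 1.36528851, -0.87296587,  1.12752811]), 'orientation': array([ 0.82240151,  0.36914357, -0.16908878, -0.39849437])}
top {'fovy': 44.75177303861157, 'cx': 254.45088171111425, 'cy': 193.29534749639495, 'k1': -0.021386619410812456, 'origin': array([ 0.33949128, -0.02231609,  1.76048577]), 'orientation': array([-0.70207525,  0.7110769 , -0.03087957,  0.02250386])}
```

View pics/scene0.png

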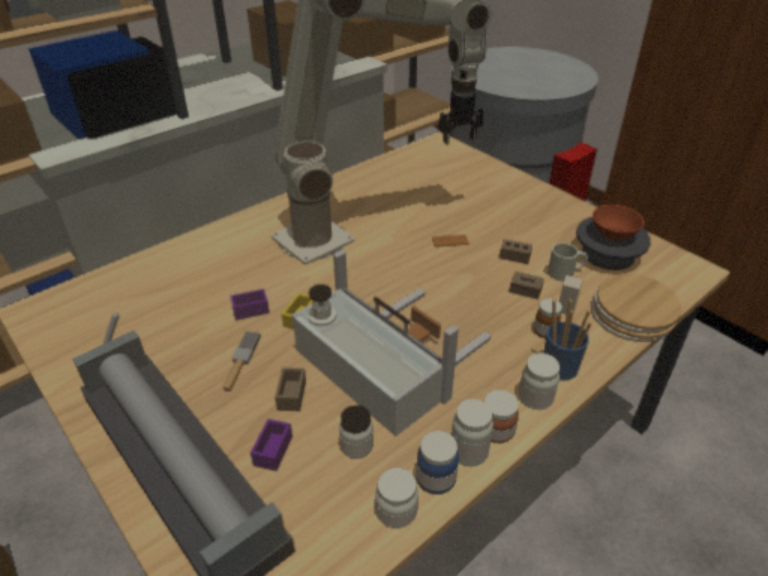

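View pics/top0.png

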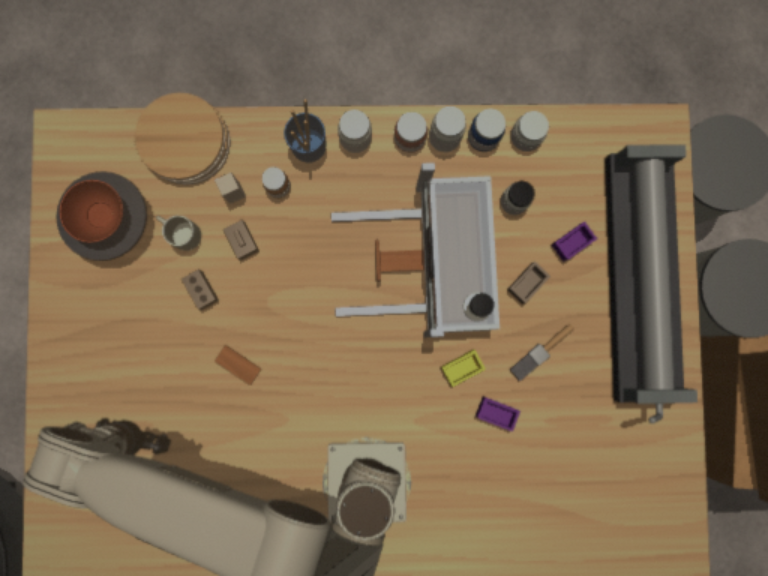

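The top view, in displayed pixels, shows the damp box at (465,255) with its front facing left (+y) and the tray handle at (378,262). The clay candidates are a block with three spots at (199,290), a block with a grip bar at (240,239) and an open brown box at (528,284). The purple boxes (574,242) and (497,414) and the yellow one (463,369) are look-alikes. I'll enlarge to confirm.

Run:
```python
from h import *
z=np.load("top0.npz"); im,W=z["im"],z["W"]
def crop(u,v,r=26):
    return cv2.resize(im[v-r:v+r,u-r:u+r],(260,260),interpolation=cv2.INTER_CUBIC)
a=np.hstack([crop(132,193),crop(160,160),crop(352,189)])
save("pics/crops.png",a,1)
b=cv2.resize(im[100:240,210:345],None,fx=4,fy=4,interpolation=cv2.INTER_CUBIC); save("pics/box.png",b,1)
# clusters
def obj(u,v,zlo,zhi,r=16):
    w=W[v-r:v+r,u-r:u+r].reshape(-1,3); m=(w[:,2]>zlo)&(w[:,2]<zhi); w=w[m]
    rect=cv2.minAreaRect(w[:,:2].astype(np.float32)); return rect,len(w),np.percentile(w[:,2],95)
print("table z",np.nanmedian(W[200:215,185:215,2]))
for n,u,v in(("block",132,193),("butter",160,160),("open",352,189)):
    print(n,obj(u,v,0.025,0.08))
# box
w=W[100:240,210:345].reshape(-1,3)
for lo,hi in((0.11,0.13),(0.215,0.235),(0.06,0.075),(0.15,0.17),(0.195,0.21)):
    m=(w[:,2]>lo)&(w[:,2]<hi);
    if m.sum()>3: print(lo,m.sum(),cv2.minAreaRect(w[m][:,:2].astype(np.float32)),np.median(w[m],0))
```

```text
table z -0.00028565760880860935
block (((0.47832706570625305, 0.409376323223114), (0.0910717099905014, 0.05234327167272568), 27.978778839111328), 347, np.float64(0.051188948760278435))
butter (((0.6010681390762329, 0.3073696196079254), (0.08576671034097672, 0.05422256514430046), 26.359180450439453), 342, np.float64(0.052925754292189015))
open (((0.48429253697395325, -0.4092214107513428), (0.054526619613170624, 0.0938381478190422), 45.99811935424805), 185, np.float64(0.0515049446741779))
0.11 4122 ((0.5500419735908508, -0.23806357383728027), (0.22138574719429016, 0.3681197166442871), 88.11640930175781) [ 0.55904332 -0.22988319  0.11997471]
0.215 88 ((0.546160101890564, -0.1539413332939148), (0.386222243309021, 0.027929583564400673), 1.8883702754974365) [ 0.72255175 -0.1537287   0.22354594]
0.06 150 ((0.5800991058349609, -0.10159754753112793), (0.5102202296257019, 0.3887149691581726), 79.69149017333984) [ 0.570597   -0.03874855  0.06903531]
0.15 113 ((0.5408346652984619, -0.19016166031360626), (0.3734290897846222, 0.10012289136648178), 1.8308277130126953) [ 0.55028714 -0.15307919  0.16383147]
0.195 198 ((0.547499418258667, -0.21549810469150543), (0.359017014503479, 0.14678548276424408), 1.1580528020858765) [ 0.42209678 -0.26440881  0.20136656]
```

View pics/crops.png

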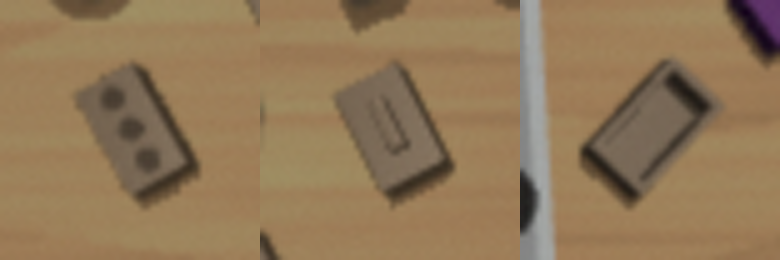

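View pics/box.png

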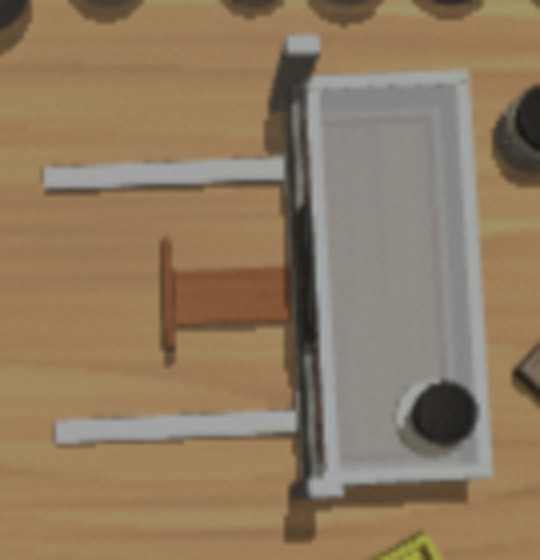

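Left to right, the crops show the brushblock (three spots), the butterbox (grip bar) and an open pot with no middle wall, so it's the trough. Those are the three pieces. Next I'll fit the box frame.

Run:
```python
from h import *
for n in("top","scene"):
    W=np.load(n+"0.npz")["W"].reshape(-1,3)
    W=W[(W[:,1]<0.12)&(W[:,1]>-0.36)&(W[:,0]>0.3)&(W[:,0]<0.78)]
    g=W[(abs(W[:,2]-0.2235)<0.006)&(abs(W[:,1]+0.155)<0.04)]
    a=g[g[:,0]>0.6]; b=g[g[:,0]<0.5]
    print(n,"posts",[(len(q),q.mean(0).round(4),q[:,:2].min(0).round(3),q[:,:2].max(0).round(3)) for q in(a,b)])
    p=W[(abs(W[:,2]-0.2015)<0.006)&(W[:,1]<-0.2)]
    print("plunger",len(p),cv2.minEnclosingCircle(p[:,:2].astype(np.float32)),np.median(p[:,2]))
    f=W[(abs(W[:,2]-0.068)<0.006)&(W[:,1]>-0.1)&(W[:,1]<0.05)&(abs(W[:,0]-.55)<.12)]
    print("fin",len(f),cv2.minAreaRect(f[:,:2].astype(np.float32)))
    s=W[(W[:,2]>0.14)&(W[:,2]<0.2)&(W[:,1]>-.18)&(W[:,1]<-0.12)&(abs(W[:,0]-.55)<.12)]
    print("bar",len(s),np.percentile(s,[2,50,98],axis=0).round(4) if len(s) else 0)
    r=W[(abs(W[:,2]-0.119)<0.005)]
    print("rim",len(r),cv2.minAreaRect(r[:,:2].astype(np.float32)))
```

```text
top posts [(39, array([ 0.731 , -0.1468,  0.2233]), array([ 0.722, -0.161]), array([ 0.739, -0.134])), (38, array([ 0.3617, -0.1611,  0.2245]), array([ 0.353, -0.174]), array([ 0.369, -0.147]))]
plunger 180 ((0.42199283838272095, -0.26535287499427795), 0.02695273794233799) 0.20121165402914098
fin 65 ((0.5416721105575562, -0.03361731395125389), (0.09593076258897781, 0.009561114013195038), 2.628974199295044)
bar 115 [[ 0.4903 -0.161   0.1574]
 [ 0.5455 -0.1542  0.1653]
 [ 0.6024 -0.1485  0.1741]]
rim 3230 ((0.55360347032547, -0.2270779013633728), (0.37503939867019653, 0.17085643112659454), 2.376061201095581)
scene posts [(46, array([ 0.7351, -0.1496,  0.2237]), array([ 0.726, -0.163]), array([ 0.744, -0.133])), (32, array([ 0.365 , -0.1611,  0.2239]), array([ 0.353, -0.176]), array([ 0.376, -0.147]))]
plunger 135 ((0.425824910402298, -0.2662610411643982), 0.027116676792502403) 0.20144779971378313
fin 73 ((0.5469980239868164, -0.033927977085113525), (0.10167665034532547, 0.014683563262224197), 2.9084410667419434)
bar 113 [[ 0.4958 -0.1626  0.1428]
 [ 0.5584 -0.1571  0.1631]
 [ 0.6058 -0.1494  0.1703]]
rim 3123 ((0.5523141622543335, -0.2258376032114029), (0.3889915645122528, 0.1753741055727005), 2.2636263370513916)
```

Request:
jog_arm(
  jaw=[0,0,0,0,0,0,0,0],
  linear=[
    [-0.02,0.024,-0.02],
    [-0.04,0.048,-0.04],
    [-0.06,0.072,-0.06],
    [-0.08,0.096,-0.06],
    [-0.1,0.12,-0.06],
    [-0.12,0.144,-0.06],
    [-0.14,0.168,-0.06],
    [-0.16,0.192,-0.06],
  ],
  delta_rot=[
    [0,0,-3],
    [0,0,-6],
    [0,0,-9],
    [0,0,-12],
    [0,0,-15],
    [0,0,-18],
    [0,0,-20.7],
    [0,0,-20.7],
  ],
)

```text
clock: 0.77
eef_pos: [0.2905, 0.2597, 0.3081]
tool_rot: [0.693, 0.721, -0.0, 0.0]
ft_force: [0.5, 0.3, -0.5]
grip_width: 0.0855
```

```bash
cat >> h.py <<'E'
# box frame: tool-aligned B axes
th=np.radians(2.1)
BX=np.array([-np.sin(th),np.cos(th),0]); BY=np.array([np.cos(th),np.sin(th),0])
def st(tgt=None,yaw=None):
    o=bot.get_obs(); r=R.from_quat(o["tool_rot"]); x=r.as_matrix()
    print("t",round(o["clock"],2),"p",np.round(o["eef_pos"],4),"yaw",round(np.degrees(np.arctan2(x[1,0],x[0,0])),2),"z",np.round(x[:,2],3),"F",np.round(o["ft_force"],1),"w",round(o["grip_width"],4),"j",np.round(o["joint_pos"],2))
    if tgt is not None: print("shift tool",np.round(r.inv().apply(np.array(tgt)-o["eef_pos"]),4))
    if yaw is not None: print("rotz", round((np.degrees(np.arctan2(x[1,0],x[0,0]))-yaw+90)%180-90,2))
E
python3 -c "
from h import *
st([0.547,-0.155,0.30],92.1)"
```

```text
t 0.77 p [0.2905 0.2597 0.3081] yaw 92.26 z [-0. -0. -1.] F [ 0.5  0.3 -0.5] w 0.0855 j [ 0.73  0.   -0.12  1.45 -0.    0.69]
shift tool [-0.4245  0.24    0.0081]
rotz 0.16
```

Request:
jog_arm(
  jaw=[0,0,0,0,0,0,0,0],
  linear=[
    [-0.034,0.019,0],
    [-0.068,0.038,0],
    [-0.102,0.058,0],
    [-0.136,0.077,0],
    [-0.17,0.096,0],
    [-0.204,0.115,0],
    [-0.238,0.135,0],
    [-0.272,0.154,0],
  ],
  delta_rot=[
    [0,0,0],
    [0,0,0],
    [0,0,0],
    [0,0,0],
    [0,0,0],
    [0,0,0],
    [0,0,0],
    [0,0,0],
  ],
)

```text
clock: 1.43
eef_pos: [0.4547, -0.0068, 0.308]
tool_rot: [0.694, 0.72, -0.0, -0.0]
ft_force: [0.8, 1.8, -0.3]
grip_width: 0.0855
```

```bash
python3 -c "
from h import *
st([0.547,-0.155,0.30],92.1)
im,d,W=cloud('wrist'); save('pics/w1.png',im)
print(bot.calibration('wrist'))"
```

```text
t 1.43 p [ 0.4547 -0.0068  0.308 ] yaw 92.12 z [-0.  0. -1.] F [ 0.8  1.8 -0.3] w 0.0855 j [-0.01  0.13  0.03  1.46  0.   -0.05]
shift tool [-0.1515  0.0867  0.008 ]
rotz 0.02
{'fovy': 70.88183100288849, 'cx': 259.91648549116206, 'cy': 189.25351004264672, 'k1': -0.061720388479835735, 'origin': array([ 0.38819768, -0.014345  ,  0.43163412]), 'orientation': array([0.68906873, 0.71089576, 0.09928834, 0.0997664 ])}
```

View pics/w1.png

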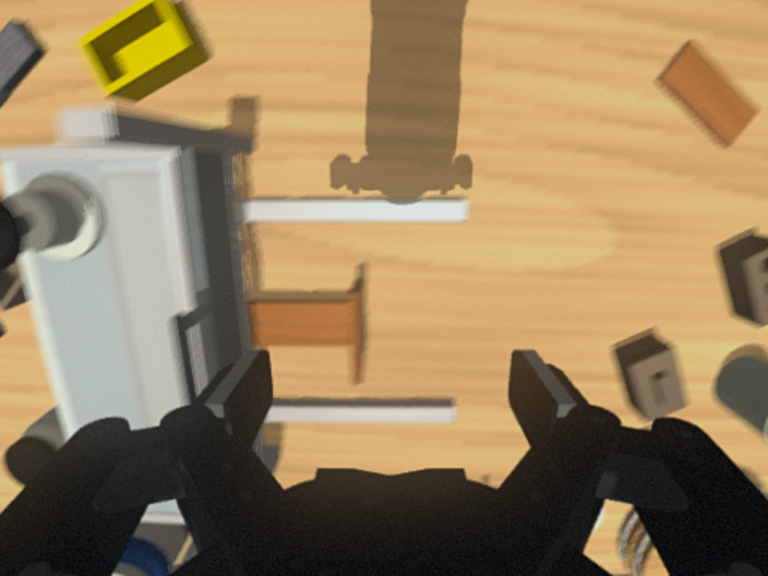

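Request:
jog_arm(
  jaw=[0,0,0,0,0,0,0,0],
  linear=[
    [-0.03,0.017,0],
    [-0.06,0.034,0],
    [-0.09,0.051,0],
    [-0.12,0.068,0],
    [-0.151,0.087,0.01],
    [-0.151,0.087,0.045],
    [-0.151,0.087,0.08],
    [-0.151,0.087,0.1],
  ],
  delta_rot=[
    [0,0,0],
    [0,0,0],
    [0,0,0],
    [0,0,0],
    [0,0,0],
    [0,0,0],
    [0,0,0],
    [0,0,0],
  ],
)

```text
clock: 2.15
eef_pos: [0.5451, -0.1526, 0.2036]
tool_rot: [0.694, 0.72, -0.001, -0.003]
ft_force: [-1.1, -0.2, -1.2]
grip_width: 0.085
```

```bash
python3 -c "
from h import *
st([0.547,-0.156,0.157],92.1)
im,d,W=cloud('wrist'); save('pics/w2.png',im)
"
```

```text
t 2.15 p [ 0.5451 -0.1526  0.2036] yaw 92.06 z [-0.006  0.002 -1.   ] F [-1.1 -0.2 -1.2] w 0.085 j [-0.27  0.4   0.11  1.29  0.   -0.31]
shift tool [-0.0036  0.002   0.0466]
rotz -0.04
```

View pics/w2.png

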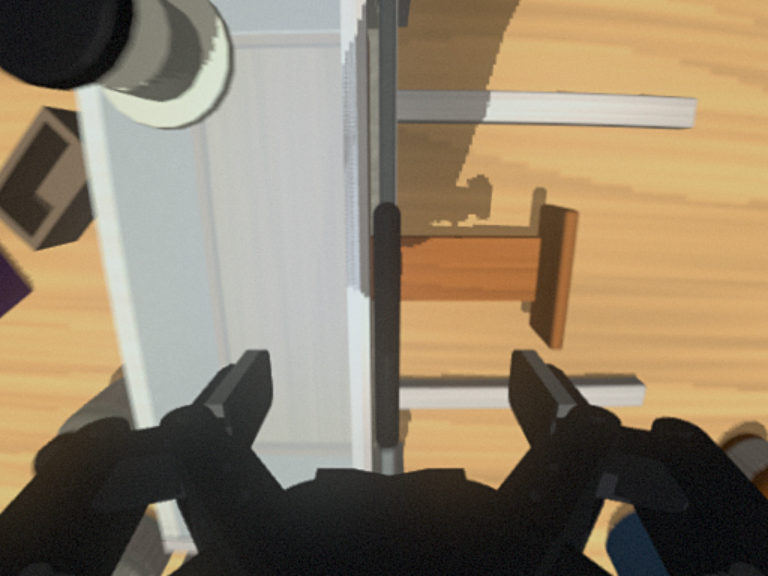

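The bar sits centred between the fingers (pixels (385,205) to (385,440)). Next: descend and pinch it.

Request:
jog_arm(
  jaw=[0,0,0,1,1,1,1,1],
  linear=[
    [-0.002,0.001,0.02],
    [-0.002,0.001,0.035],
    [-0.002,0.001,0.046],
    [-0.002,0.001,0.046],
    [-0.002,0.001,0.046],
    [-0.002,0.001,0.046],
    [-0.002,0.001,0.046],
    [-0.002,0.001,0.046],
  ],
  delta_rot=[
    [0,0,0],
    [0,0,0],
    [0,0,0],
    [0,0,0],
    [0,0,0],
    [0,0,0],
    [0,0,0],
    [0,0,0],
  ],
)

```text
clock: 2.87
eef_pos: [0.5487, -0.1545, 0.1636]
tool_rot: [0.694, 0.72, 0.001, 0.001]
ft_force: [1.0, -0.6, 0.4]
grip_width: 0.0257
```

Request:
jog_arm(
  jaw=[1,1,1,1,1,1,1,1],
  linear=[
    [0,0,0],
    [0,0,0],
    [0,0,0],
    [0,0,0],
    [0,0,-0.002],
    [0,0,-0.005],
    [0,0,-0.01],
    [0,0,-0.015],
  ],
  delta_rot=[
    [0,0,0],
    [0,0,0],
    [0,0,0],
    [0,0,0],
    [0,0,0],
    [0,0,0],
    [0,0,0],
    [0,0,0],
  ],
)

```text
clock: 3.53
eef_pos: [0.5484, -0.1541, 0.1745]
tool_rot: [0.694, 0.72, -0.0, -0.001]
ft_force: [6.8, 0.3, -13.6]
grip_width: 0.0097
```

Request:
jog_arm(
  jaw=[1,1,1,1,1,1,1,1],
  linear=[
    [0,0,-0.007],
    [0,0,-0.014],
    [0,0,-0.021],
    [0,0,-0.028],
    [0,0,-0.035],
    [0,0,-0.042],
    [0,0,-0.049],
    [0,0,-0.055],
  ],
  delta_rot=[
    [0,0,0],
    [0,0,0],
    [0,0,0],
    [0,0,0],
    [0,0,0],
    [0,0,0],
    [0,0,0],
    [0,0,0],
  ],
)

```text
clock: 4.2
eef_pos: [0.5484, -0.1541, 0.2294]
tool_rot: [0.694, 0.72, -0.0, -0.001]
ft_force: [6.9, 0.1, -13.0]
grip_width: 0.0096
```

```bash
python3 -c "
from h import *
st()
im,d,W=cloud('scene'); save('pics/s2.png',im[120:300,150:400],3)
"
```

```text
t 4.2 p [ 0.5484 -0.1541  0.2294] yaw 92.17 z [-0.002  0.001 -1.   ] F [  6.9   0.1 -13. ] w 0.0096 j [-0.27  0.39  0.16  1.35  0.   -0.31]
```

View pics/s2.png

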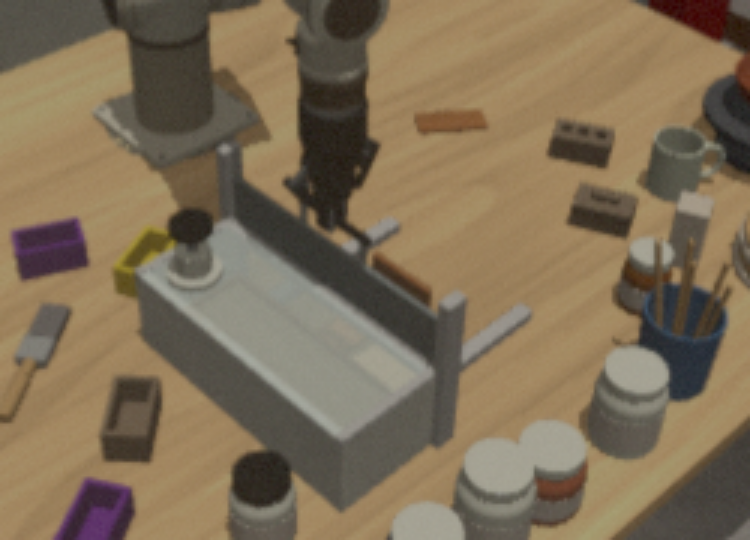

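The sash is up; the panel shows above the box rim. I'll lift a little further and release.

Request:
jog_arm(
  jaw=[1,1,0.3,0.3,0.3,0.3,0.3,0.3],
  linear=[
    [0,0,-0.002],
    [0,0,-0.004],
    [0,0,-0.004],
    [0,0,-0.004],
    [0,0,-0.004],
    [0,0,-0.004],
    [0,0,-0.03],
    [0,0,-0.06],
  ],
  delta_rot=[
    [0,0,0],
    [0,0,0],
    [0,0,0],
    [0,0,0],
    [0,0,0],
    [0,0,0],
    [0,0,0],
    [0,0,0],
  ],
)

```text
clock: 4.92
eef_pos: [0.5462, -0.1541, 0.2907]
tool_rot: [0.694, 0.72, -0.002, -0.003]
ft_force: [0.8, -0.1, 0.6]
grip_width: 0.0595
```

Request:
jog_arm(
  jaw=[0.3,0.3,0.3,0.3,0.3,0.3,0.3,0.3],
  linear=[
    [0.02,0,0],
    [0.05,0,0],
    [0.08,0,0],
    [0.11,0,0],
    [0.121,0,0],
    [0.121,0,0],
    [0.121,0,0],
    [0.121,0,0],
  ],
  delta_rot=[
    [0,0,0],
    [0,0,0],
    [0,0,0],
    [0,0,0],
    [0,0,0],
    [0,0,0],
    [0,0,0],
    [0,0,0],
  ],
)

```text
clock: 5.58
eef_pos: [0.5435, -0.0344, 0.2925]
tool_rot: [0.694, 0.72, -0.0, 0.0]
ft_force: [0.1, -1.5, 0.7]
grip_width: 0.0599
```

```bash
python3 -c "
from h import *
st()
im,d,W=cloud('wrist'); save('pics/w3.png',im)
im,d,W=cloud('scene'); w=W.reshape(-1,3)
s=w[(w[:,2]>0.19)&(w[:,2]<0.27)&(w[:,1]>-.18)&(w[:,1]<-0.12)&(abs(w[:,0]-.55)<.1)]
print(np.percentile(s,[2,50,98],axis=0))
"
```

```text
t 5.58 p [ 0.5435 -0.0344  0.2925] yaw 92.1 z [ 0.    -0.001 -1.   ] F [ 0.1 -1.5  0.7] w 0.0599 j [-0.06  0.32  0.22  1.48 -0.   -0.1 ]
[[ 0.46416044 -0.16187164  0.1903439 ]
 [ 0.55422926 -0.15613214  0.21804131]
 [ 0.64125796 -0.14864473  0.23899871]]
```

View pics/w3.png

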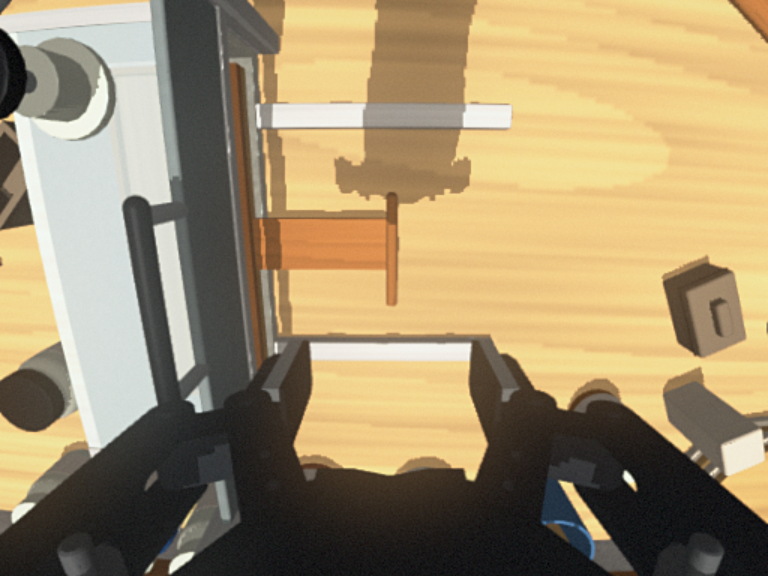

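The bar top is at 0.239, so the sash is fully raised. The handle board (390,195 to 390,300) is directly below the TCP. Next: descend, pinch and pull.

Request:
jog_arm(
  jaw=[0.3,0.3,0.3,0.3,0.3,0.3,0.3,0.3],
  linear=[
    [0,0,0.035],
    [0,0,0.07],
    [0,0,0.105],
    [0,0,0.14],
    [0,0,0.175],
    [0,0,0.205],
    [0,0,0.225],
    [0,0,0.237],
  ],
  delta_rot=[
    [0,0,0],
    [0,0,0],
    [0,0,0],
    [0,0,0],
    [0,0,0],
    [0,0,0],
    [0,0,0],
    [0,0,0],
  ],
)

```text
clock: 6.35
eef_pos: [0.5412, -0.0347, 0.0519]
tool_rot: [0.694, 0.72, -0.002, -0.002]
ft_force: [-0.3, 0.0, -0.2]
grip_width: 0.06
```

Request:
jog_arm(
  jaw=[1,1,1,1,1,1,1,1],
  linear=[
    [0,0,0],
    [0,0,0],
    [0,0,0],
    [0,0,0],
    [0,0,0],
    [0,0,0],
    [0,0,0],
    [0,0,0],
  ],
  delta_rot=[
    [0,0,0],
    [0,0,0],
    [0,0,0],
    [0,0,0],
    [0,0,0],
    [0,0,0],
    [0,0,0],
    [0,0,0],
  ],
)

```text
clock: 7.02
eef_pos: [0.5447, -0.0338, 0.0569]
tool_rot: [0.694, 0.72, 0.001, 0.001]
ft_force: [-0.9, -1.1, 6.8]
grip_width: 0.0089
```

Request:
jog_arm(
  jaw=[1,1,1,1,1,1,1,1],
  linear=[
    [0.008,0,0],
    [0.02,0,0],
    [0.035,0,0],
    [0.05,0,0],
    [0.065,0,0],
    [0.08,0,0],
    [0.095,0,0],
    [0.105,0,0],
  ],
  delta_rot=[
    [0,0,0],
    [0,0,0],
    [0,0,0],
    [0,0,0],
    [0,0,0],
    [0,0,0],
    [0,0,0],
    [0,0,0],
  ],
)

```text
clock: 7.68
eef_pos: [0.5411, 0.0716, 0.0569]
tool_rot: [0.694, 0.72, 0.001, 0.002]
ft_force: [1.0, -5.0, 5.8]
grip_width: 0.009
```

Request:
jog_arm(
  jaw=[1,1,1,1,1,1,1,1],
  linear=[
    [0.013,0,0],
    [0.027,0,0],
    [0.042,0,0],
    [0.057,0,0],
    [0.07,0,0],
    [0.08,0,0],
    [0.088,0,0],
    [0.088,0,0],
  ],
  delta_rot=[
    [0,0,0],
    [0,0,0],
    [0,0,0],
    [0,0,0],
    [0,0,0],
    [0,0,0],
    [0,0,0],
    [0,0,0],
  ],
)

```text
clock: 8.35
eef_pos: [0.5382, 0.1588, 0.0569]
tool_rot: [0.694, 0.72, 0.0, 0.003]
ft_force: [1.2, -5.1, 5.9]
grip_width: 0.0094
```

Request:
jog_arm(
  jaw=[0.3,0.3,0.3,0.3,0.3,0.3,0.3,0.3],
  linear=[
    [0,0,0],
    [0,0,0],
    [0,0,0],
    [0,0,-0.02],
    [0,0,-0.06],
    [0,0,-0.1],
    [0,0,-0.14],
    [0,0,-0.18],
  ],
  delta_rot=[
    [0,0,0],
    [0,0,0],
    [0,0,0],
    [0,0,0],
    [0,0,0],
    [0,0,0],
    [0,0,0],
    [0,0,0],
  ],
)

```text
clock: 9.02
eef_pos: [0.5354, 0.1593, 0.2367]
tool_rot: [0.694, 0.72, -0.0, -0.001]
ft_force: [1.2, 0.4, 0.2]
grip_width: 0.0596
```

```bash
python3 -c "
from h import *
st()
im,d,W=cloud('scene'); w=W.reshape(-1,3)
save('pics/s4.png',im)
im,d,W=cloud('top'); save('pics/t4.png',im)
w=W.reshape(-1,3)
f=w[(abs(w[:,2]-0.068)<0.006)&(w[:,1]>0.1)&(w[:,1]<.24)&(abs(w[:,0]-.55)<.1)]
print('fin',len(f),cv2.minAreaRect(f[:,:2].astype(np.float32)))
im,d,W=cloud('wrist'); save('pics/w4.png',im)
"
```

```text
t 9.02 p [0.5354 0.1593 0.2367] yaw 92.16 z [-0.001  0.    -1.   ] F [1.2 0.4 0.2] w 0.0596 j [0.29 0.36 0.14 1.35 0.   0.25]
fin 0 ((0.0, 0.0), (0.0, 0.0), 0.0)
```

View pics/t4.png

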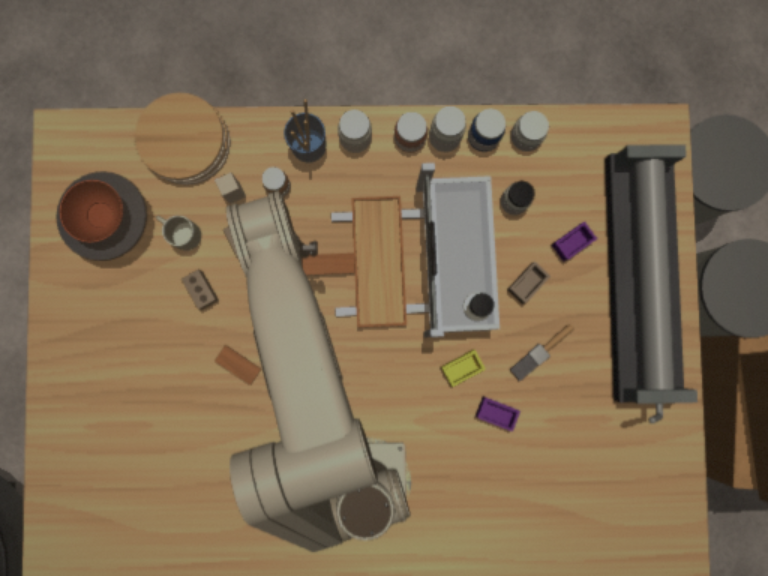

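View pics/w4.png

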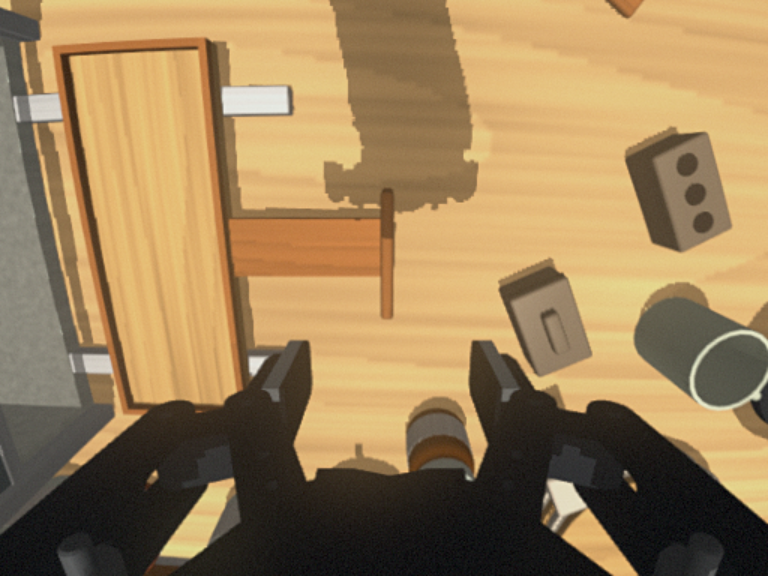

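The tray is fully out. It spans (60,45) to (245,410) in the wrist view; the butterbox top is at (550,325) and the brushblock top at (690,190). Now to measure both pieces.

```bash
cat >> h.py <<'E'
def rectof(w,lo,hi,box):
    m=(w[:,2]>lo)&(w[:,2]<hi)&(w[:,0]>box[0])&(w[:,0]<box[1])&(w[:,1]>box[2])&(w[:,1]<box[3])
    q=w[m]; r=cv2.minAreaRect(q[:,:2].astype(np.float32)); 
    (c,s,a)=r
    if s[0]<s[1]: a+=90   # angle of long axis, world deg
    return np.round(c,4),np.round(sorted(s),4),round(a,1),len(q),np.round(np.median(q[:,2]),4)
E
python3 -c "
from h import *
im,d,W=cloud('wrist'); w=W.reshape(-1,3); w=w[~np.isnan(w[:,0])]
print('butter',rectof(w,.036,.06,(.54,.665,.25,.36)))
print('brush',rectof(w,.036,.06,(.40,.55,.34,.48)))
t=w[(w[:,2]>.027)&(w[:,2]<.06)&(w[:,0]>.3)&(w[:,0]<.72)&(w[:,1]>-.12)&(w[:,1]<.06)]
print('tray',rectof(w,.025,.05,(.3,.72,-.12,.06)))
print('fin',rectof(w,.06,.075,(.4,.66,.12,.2)))
"
```

```text
butter (array([0.6041, 0.307 ]), array([0.0548, 0.0846]), 26.5, 2356, np.float64(0.0407))
brush (array([0.4809, 0.4075]), array([0.0508, 0.0887]), 29.2, 2907, np.float64(0.0426))
tray (array([ 0.5444, -0.0194]), array([0.1599, 0.3223]), 2.1, 25072, np.float64(0.0309))
fin (array([0.5387, 0.1578]), array([0.0094, 0.0991]), 1.8, 765, np.float64(0.0684))
```

```bash
python3 -c "
from h import *
w=np.load('top0.npz')['W'].reshape(-1,3)
print('prop',rectof(w,.09,.11,(.6,.76,.27,.40)))
print('jar',rectof(w,.075,.11,(.62,.76,.16,.27)))
w=np.load('scene0.npz')['W'].reshape(-1,3)
print('prop',rectof(w,.09,.11,(.6,.76,.27,.40)))
print('jar',rectof(w,.075,.11,(.62,.76,.16,.27)))
print('mug',rectof(w,.06,.1,(.5,.76,.36,.5)))
st([0.604,.307,.15],116.5)
"
```

```text
prop (array([0.7266, 0.3291]), array([0.0454, 0.0475]), 26.8, 159, np.float64(0.0991))
jar (array([0.7367, 0.2172]), array([0.0465, 0.0529]), 90.3, 174, np.float64(0.0893))
prop (array([0.7303, 0.3291]), array([0.0442, 0.0528]), 115.8, 100, np.float64(0.0992))
jar (array([0.7378, 0.218 ]), array([0.0437, 0.058 ]), 90.3, 87, np.float64(0.0886))
mug (array([0.6217, 0.4521]), array([0.0784, 0.0918]), 92.0, 199, np.float64(0.0749))
t 9.22 p [0.5368 0.1597 0.2366] yaw 92.16 z [ 0.003  0.001 -1.   ] F [ 0.  -0.3 -1.4] w 0.0596 j [0.29 0.36 0.14 1.35 0.   0.25]
shift tool [0.1445 0.0725 0.087 ]
rotz -24.34
```

Request:
jog_arm(
  jaw=[0,0,0,0,0,0,0,0],
  linear=[
    [0.03,0.015,0.01],
    [0.06,0.03,0.02],
    [0.09,0.045,0.04],
    [0.12,0.06,0.06],
    [0.1445,0.0725,0.08],
    [0.1445,0.0725,0.087],
    [0.1445,0.0725,0.087],
    [0.1445,0.0725,0.087],
  ],
  delta_rot=[
    [0,0,-5],
    [0,0,-10],
    [0,0,-15],
    [0,0,-20],
    [0,0,-24.3],
    [0,0,-24.3],
    [0,0,-24.3],
    [0,0,-24.3],
  ],
)

```text
clock: 9.88
eef_pos: [0.6016, 0.3055, 0.1455]
tool_rot: [0.527, 0.85, -0.003, -0.001]
ft_force: [0.3, 0.4, -0.8]
grip_width: 0.0852
```

```bash
python3 -c "
from h import *
im,d,W=cloud('wrist'); w=W.reshape(-1,3); w=w[~np.isnan(w[:,0])];save('pics/w5.png',im)
print('butter',rectof(w,.036,.06,(.54,.665,.25,.36)))
st([0.604,.307,.03],116.5)
"
```

```text
butter (array([0.6044, 0.3067]), array([0.0541, 0.0836]), 26.6, 5300, np.float64(0.0409))
t 9.93 p [0.6025 0.3055 0.1475] yaw 116.39 z [-0.002 -0.001 -1.   ] F [ 0.4 -0.2  1.1] w 0.0853 j [ 0.47  0.65  0.37  1.3  -0.    0.01]
shift tool [0.0007 0.0023 0.1175]
rotz -0.11
```

View pics/w5.png

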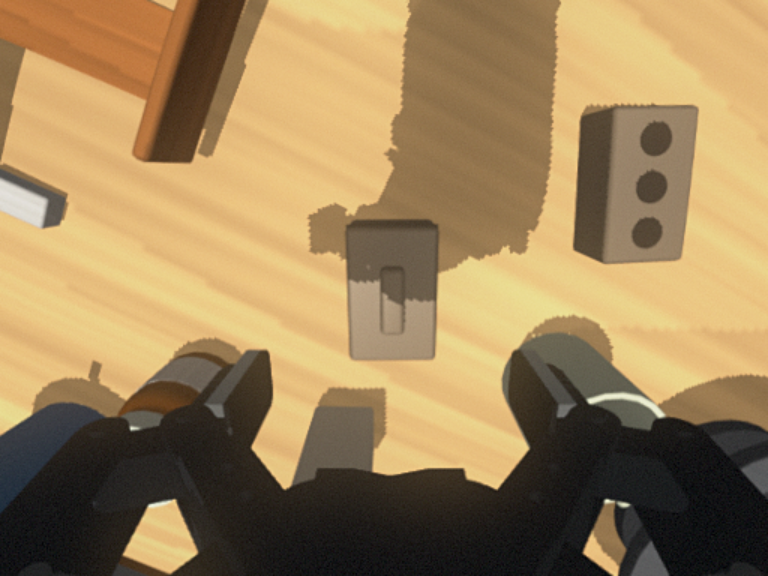

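The butterbox is aligned and centred under the jaws (pixels around 392,290). Next: descend and grasp.

Request:
jog_arm(
  jaw=[0,0,0,0,0,1,1,1],
  linear=[
    [0.001,0.002,0.03],
    [0.001,0.002,0.06],
    [0.001,0.002,0.09],
    [0.001,0.002,0.11],
    [0.001,0.002,0.118],
    [0.001,0.002,0.118],
    [0.001,0.002,0.118],
    [0.001,0.002,0.118],
  ],
  delta_rot=[
    [0,0,0],
    [0,0,0],
    [0,0,0],
    [0,0,0],
    [0,0,0],
    [0,0,0],
    [0,0,0],
    [0,0,0],
  ],
)

```text
clock: 10.6
eef_pos: [0.6063, 0.3089, 0.0337]
tool_rot: [0.527, 0.85, 0.002, 0.001]
ft_force: [1.9, 0.7, -0.4]
grip_width: 0.0532
```

Request:
jog_arm(
  jaw=[1,1,1,1,1,1,1,1],
  linear=[
    [0,0,0],
    [0,0,0],
    [0,0,-0.01],
    [0,0,-0.03],
    [0,0,-0.05],
    [0,0,-0.07],
    [0,0,-0.08],
    [0,0,-0.08],
  ],
  delta_rot=[
    [0,0,0],
    [0,0,0],
    [0,0,0],
    [0,0,0],
    [0,0,0],
    [0,0,0],
    [0,0,0],
    [0,0,0],
  ],
)

```text
clock: 11.27
eef_pos: [0.6063, 0.3092, 0.114]
tool_rot: [0.527, 0.85, 0.003, 0.002]
ft_force: [-0.0, -0.6, -2.1]
grip_width: 0.0529
```

```bash
python3 -c "
from h import *
st([0.644,-.0334,.11],92.1)
"
```

```text
t 11.27 p [0.6063 0.3092 0.114 ] yaw 116.45 z [ 0.005  0.003 -1.   ] F [-0.  -0.6 -2.1] w 0.0529 j [ 0.47  0.67  0.33  1.22 -0.    0.01]
shift tool [-0.3236 -0.1189  0.0033]
rotz 24.35
```

Request:
jog_arm(
  jaw=[1,1,1,1,1,1,1,1],
  linear=[
    [-0.02,-0.007,-0.01],
    [-0.05,-0.018,-0.01],
    [-0.08,-0.029,-0.01],
    [-0.11,-0.04,-0.01],
    [-0.14,-0.051,-0.01],
    [-0.17,-0.062,-0.01],
    [-0.2,-0.073,-0.01],
    [-0.225,-0.083,-0.01],
  ],
  delta_rot=[
    [0,0,3],
    [0,0,6],
    [0,0,9],
    [0,0,12],
    [0,0,15],
    [0,0,18],
    [0,0,21],
    [0,0,24.3],
  ],
)

```text
clock: 11.93
eef_pos: [0.6296, 0.0675, 0.1187]
tool_rot: [0.695, 0.719, -0.001, -0.001]
ft_force: [0.3, -0.6, -2.6]
grip_width: 0.0526
```

```bash
python3 -c "
from h import *
st([0.644,-.0334,.11],92.1)
im,d,W=cloud('wrist'); save('pics/w6.png',im)
"
```

```text
t 11.93 p [0.6296 0.0675 0.1187] yaw 91.94 z [-0.003 -0.001 -1.   ] F [ 0.3 -0.6 -2.6] w 0.0526 j [ 0.11  0.58  0.18  1.17 -0.    0.07]
shift tool [-0.1013  0.011   0.0087]
rotz -0.16
```

View pics/w6.png

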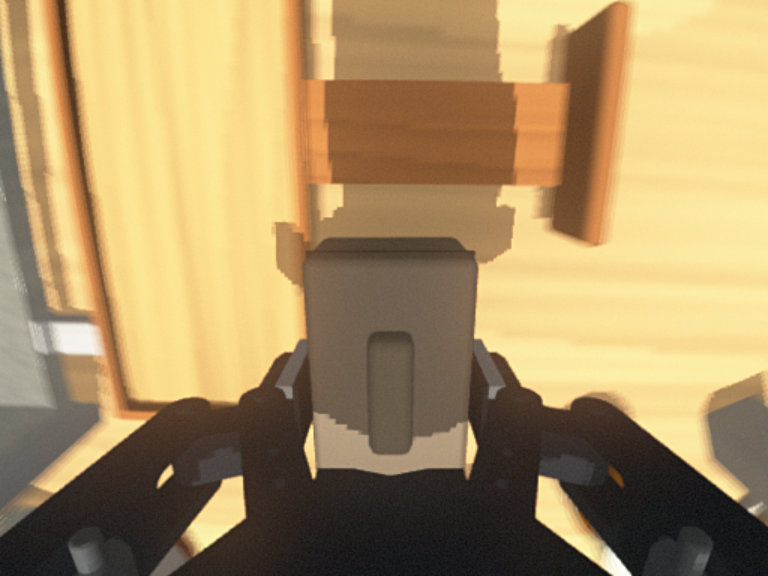

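Request:
jog_arm(
  jaw=[1,1,1,1,1,1,1,1],
  linear=[
    [-0.03,0.004,0],
    [-0.06,0.008,0],
    [-0.09,0.011,0],
    [-0.101,0.012,0.005],
    [-0.101,0.012,0.02],
    [-0.101,0.012,0.035],
    [-0.101,0.012,0.045],
    [-0.101,0.012,0.0505],
  ],
  delta_rot=[
    [0,0,0],
    [0,0,0],
    [0,0,0],
    [0,0,0],
    [0,0,0],
    [0,0,0],
    [0,0,0],
    [0,0,0],
  ],
)

```text
clock: 12.65
eef_pos: [0.6443, -0.0301, 0.0667]
tool_rot: [0.694, 0.72, -0.002, -0.002]
ft_force: [0.0, -0.1, -2.8]
grip_width: 0.0534
```

```bash
python3 -c "
from h import *
st([0.644,-.0334,.0655],92.1)
"
```

```text
t 12.65 p [ 0.6443 -0.0301  0.0667] yaw 92.17 z [-0.005  0.    -1.   ] F [ 0.  -0.1 -2.8] w 0.0534 j [-0.05  0.65  0.16  1.08  0.   -0.08]
shift tool [-0.0033 -0.0004  0.0012]
rotz 0.07
```

Request:
jog_arm(
  jaw=[1,1,1,0.15,0.15,0.15,0.15,0.15],
  linear=[
    [-0.003,0,0.001],
    [-0.003,0,0.002],
    [-0.003,0,0.002],
    [-0.003,0,0.002],
    [-0.003,0,0.002],
    [-0.003,0,0.002],
    [-0.003,0,0.002],
    [-0.003,0,-0.02],
  ],
  delta_rot=[
    [0,0,0],
    [0,0,0],
    [0,0,0],
    [0,0,0],
    [0,0,0],
    [0,0,0],
    [0,0,0],
    [0,0,0],
  ],
)

```text
clock: 13.32
eef_pos: [0.6433, -0.0334, 0.0859]
tool_rot: [0.694, 0.72, -0.003, -0.003]
ft_force: [-1.1, 0.4, -1.1]
grip_width: 0.0727
```

Request:
jog_arm(
  jaw=[0,0,0,0,0,0,0,0],
  linear=[
    [0,0,-0.03],
    [0,0,-0.06],
    [0,0,-0.09],
    [0.04,-0.01,-0.11],
    [0.08,-0.03,-0.11],
    [0.12,-0.05,-0.11],
    [0.16,-0.07,-0.11],
    [0.2,-0.09,-0.11],
  ],
  delta_rot=[
    [0,0,0],
    [0,0,0],
    [0,0,0],
    [0,0,0],
    [0,0,0],
    [0,0,-5],
    [0,0,-10],
    [0,0,-15],
  ],
)

```text
clock: 13.98
eef_pos: [0.5557, 0.1503, 0.2007]
tool_rot: [0.592, 0.806, 0.001, 0.0]
ft_force: [0.1, -0.4, -1.2]
grip_width: 0.0856
```

```bash
python3 -c "
from h import *
im,d,W=cloud('wrist'); w=W.reshape(-1,3); w=w[~np.isnan(w[:,0])];save('pics/w7.png',im)
print('brush',rectof(w,.036,.06,(.40,.57,.34,.48)))
print('butter',rectof(w,.067,.1,(.56,.72,-.1,.03)))
st([0.4809,.4075,.15],119.3)
"
```

```text
brush (array([0.4811, 0.4062]), array([0.0485, 0.0879]), 29.8, 2921, np.float64(0.0427))
butter (array([ 0.6447, -0.0336]), array([0.0553, 0.0847]), 2.0, 3794, np.float64(0.0727))
t 14.03 p [0.5517 0.1572 0.2007] yaw 107.99 z [-0.002  0.005 -1.   ] F [-3.9  2.9 -0.5] w 0.0855 j [ 0.27  0.41  0.12  1.28  0.01 -0.04]
shift tool [0.2596 0.01   0.0522]
rotz -11.31
```

View pics/w7.png

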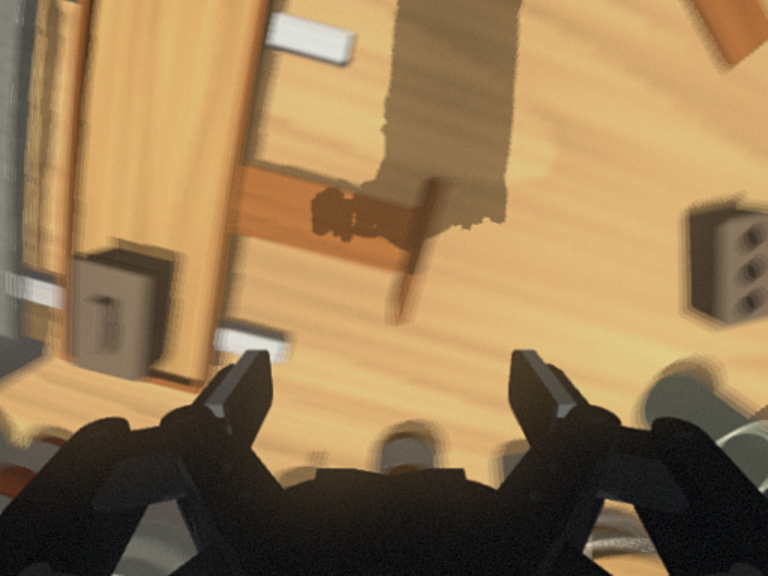

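The butterbox stands on the tray's far slot. Next is the brushblock.

Request:
jog_arm(
  jaw=[0,0,0,0,0,0,0,0],
  linear=[
    [0.04,0.001,0.01],
    [0.08,0.003,0.02],
    [0.12,0.005,0.03],
    [0.16,0.007,0.04],
    [0.2,0.008,0.05],
    [0.235,0.009,0.052],
    [0.26,0.01,0.052],
    [0.26,0.01,0.052],
  ],
  delta_rot=[
    [0,0,-3],
    [0,0,-6],
    [0,0,-9],
    [0,0,-11.5],
    [0,0,-11.5],
    [0,0,-11.5],
    [0,0,-11.5],
    [0,0,-11.5],
  ],
)

```text
clock: 14.7
eef_pos: [0.4876, 0.4055, 0.1475]
tool_rot: [0.508, 0.862, 0.001, -0.001]
ft_force: [0.6, -0.9, 0.3]
grip_width: 0.0853
```

```bash
python3 -c "
from h import *
im,d,W=cloud('wrist'); w=W.reshape(-1,3); w=w[~np.isnan(w[:,0])];save('pics/w8.png',im)
r=rectof(w,.036,.06,(.40,.55,.34,.48));print(r)
st([r[0][0],r[0][1],.03],r[2]+90)
"
```

```text
(array([0.4809, 0.4081]), array([0.0501, 0.0882]), 29.4, 5325, np.float64(0.0428))
t 14.75 p [0.4885 0.403  0.1477] yaw 118.89 z [ 0.     0.001 -1.   ] F [-0.5 -0.3 -0.6] w 0.0853 j [0.69 0.56 0.22 1.23 0.   0.19]
shift tool [ 0.0081 -0.0042  0.1177]
rotz -0.51
```

View pics/w8.png

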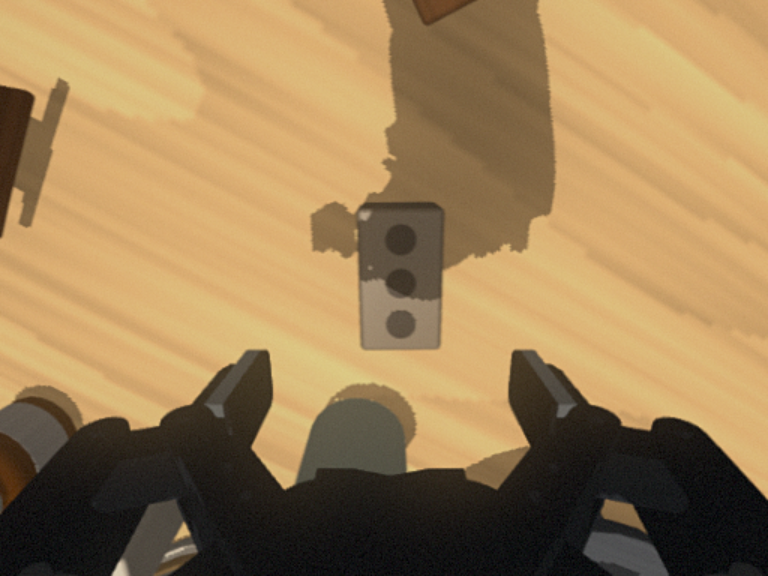

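Request:
jog_arm(
  jaw=[0,0,0,0,0,1,1,1],
  linear=[
    [0.007,-0.003,0.03],
    [0.007,-0.003,0.06],
    [0.007,-0.003,0.09],
    [0.007,-0.003,0.11],
    [0.007,-0.003,0.118],
    [0.007,-0.003,0.118],
    [0.007,-0.003,0.118],
    [0.007,-0.003,0.118],
  ],
  delta_rot=[
    [0,0,-0.5],
    [0,0,-0.5],
    [0,0,-0.5],
    [0,0,-0.5],
    [0,0,-0.5],
    [0,0,-0.5],
    [0,0,-0.5],
    [0,0,-0.5],
  ],
)

```text
clock: 15.42
eef_pos: [0.4847, 0.4066, 0.0323]
tool_rot: [0.507, 0.862, 0.003, -0.0]
ft_force: [-2.5, 3.2, 3.0]
grip_width: 0.0517
```

Request:
jog_arm(
  jaw=[1,1,1,1,1,1,1,1],
  linear=[
    [0,0,0],
    [0,0,0],
    [0,0,-0.01],
    [0,0,-0.03],
    [0,0,-0.05],
    [0,0,-0.07],
    [0,0,-0.09],
    [0,0,-0.09],
  ],
  delta_rot=[
    [0,0,0],
    [0,0,0],
    [0,0,0],
    [0,0,0],
    [0,0,0],
    [0,0,0],
    [0,0,0],
    [0,0,0],
  ],
)

```text
clock: 16.08
eef_pos: [0.4855, 0.4064, 0.1249]
tool_rot: [0.506, 0.862, 0.004, 0.002]
ft_force: [1.2, 0.4, -1.4]
grip_width: 0.049
```

```bash
python3 -c "
from h import *
st([0.546,-.037,.12],92.1)
"
```

```text
t 16.08 p [0.4855 0.4064 0.1249] yaw 119.14 z [ 0.006  0.005 -1.   ] F [ 1.2  0.4 -1.4] w 0.049 j [ 0.7   0.57  0.17  1.17 -0.    0.19]
shift tool [-0.4167 -0.1631  0.0033]
rotz 27.04
```

Request:
jog_arm(
  jaw=[1,1,1,1,1,1,1,1],
  linear=[
    [-0.02,-0.007,-0.02],
    [-0.055,-0.021,-0.02],
    [-0.09,-0.035,-0.02],
    [-0.125,-0.049,-0.02],
    [-0.16,-0.062,-0.02],
    [-0.195,-0.076,-0.02],
    [-0.23,-0.09,-0.02],
    [-0.26,-0.102,-0.02],
  ],
  delta_rot=[
    [0,0,3],
    [0,0,7],
    [0,0,11],
    [0,0,15],
    [0,0,19],
    [0,0,23],
    [0,0,27],
    [0,0,27],
  ],
)

```text
clock: 16.75
eef_pos: [0.52, 0.1254, 0.1387]
tool_rot: [0.695, 0.719, -0.001, -0.0]
ft_force: [0.3, 0.4, -3.3]
grip_width: 0.049
```

```bash
python3 -c "
from h import *
st([0.549,-.037,.10],92.1)
"
```

```text
t 16.75 p [0.52   0.1254 0.1387] yaw 91.97 z [-0.002 -0.002 -1.   ] F [ 0.3  0.4 -3.3] w 0.049 j [ 0.24  0.38 -0.09  1.1  -0.    0.2 ]
shift tool [-0.1633  0.0235  0.0389]
rotz -0.13
```

Request:
jog_arm(
  jaw=[1,1,1,1,1,1,1,1],
  linear=[
    [-0.03,0.005,0],
    [-0.06,0.009,0],
    [-0.09,0.014,0],
    [-0.12,0.019,0],
    [-0.15,0.0235,0],
    [-0.163,0.0235,0.015],
    [-0.163,0.0235,0.035],
    [-0.163,0.0235,0.039],
  ],
  delta_rot=[
    [0,0,0],
    [0,0,0],
    [0,0,0],
    [0,0,0],
    [0,0,0],
    [0,0,0],
    [0,0,0],
    [0,0,0],
  ],
)

```text
clock: 17.42
eef_pos: [0.5476, -0.035, 0.0969]
tool_rot: [0.695, 0.719, -0.002, -0.003]
ft_force: [-0.8, 0.3, -3.4]
grip_width: 0.0492
```

```bash
python3 -c "
from h import *
im,d,W=cloud('wrist');save('pics/w9.png',im)
st([0.549,-.037,.0675],92.1)
"
```

```text
t 17.47 p [ 0.5474 -0.0343  0.0972] yaw 92.07 z [-0.008  0.    -1.   ] F [ 0.1  0.7 -3.5] w 0.0491 j [-0.06  0.45 -0.11  1.02 -0.   -0.1 ]
shift tool [-0.0028  0.0017  0.0297]
rotz -0.03
```

View pics/w9.png

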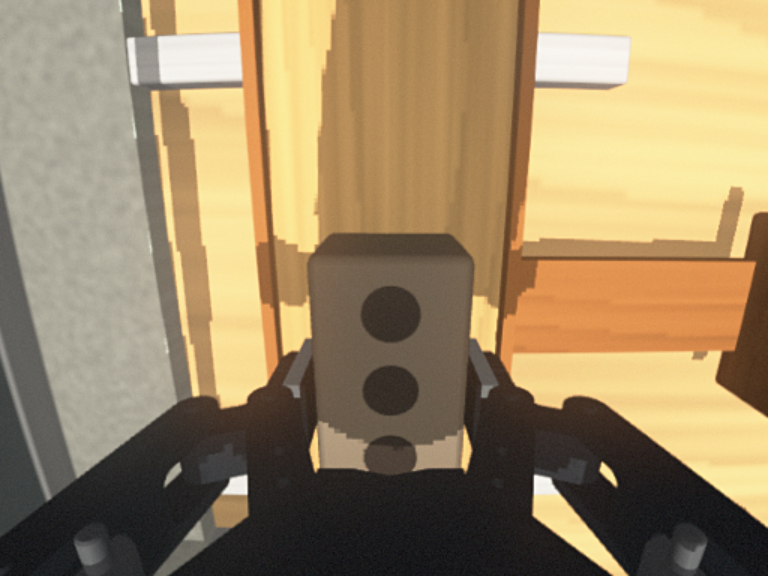

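Request:
jog_arm(
  jaw=[1,1,1,1,1,0.15,0.15,0.15],
  linear=[
    [-0.002,0.001,0.01],
    [-0.002,0.001,0.02],
    [-0.002,0.001,0.027],
    [-0.002,0.001,0.031],
    [-0.002,0.001,0.031],
    [-0.002,0.001,0.031],
    [-0.002,0.001,0.031],
    [-0.002,0.001,0.031],
  ],
  delta_rot=[
    [0,0,0],
    [0,0,0],
    [0,0,0],
    [0,0,0],
    [0,0,0],
    [0,0,0],
    [0,0,0],
    [0,0,0],
  ],
)

```text
clock: 18.13
eef_pos: [0.5528, -0.0357, 0.071]
tool_rot: [0.694, 0.72, 0.001, 0.001]
ft_force: [-0.3, -0.0, 0.1]
grip_width: 0.0729
```

Request:
jog_arm(
  jaw=[0.15,0.15,0.15,0.15,0.15,0.15,0.15,0.15],
  linear=[
    [0,0,-0.02],
    [0,0,-0.05],
    [0,0,-0.08],
    [0,0,-0.12],
    [0,0,-0.16],
    [0,0,-0.2],
    [0,0,-0.23],
    [0,0,-0.24],
  ],
  delta_rot=[
    [0,0,0],
    [0,0,0],
    [0,0,0],
    [0,0,0],
    [0,0,0],
    [0,0,0],
    [0,0,0],
    [0,0,0],
  ],
)

```text
clock: 18.8
eef_pos: [0.5538, -0.0358, 0.3172]
tool_rot: [0.694, 0.72, 0.004, 0.005]
ft_force: [0.7, -0.8, 0.2]
grip_width: 0.0727
```

```bash
python3 -c "
from h import *
im,d,W=cloud('wrist'); w=W.reshape(-1,3); w=w[~np.isnan(w[:,0])];save('pics/w10.png',im)
print('butter',rectof(w,.067,.1,(.598,.72,-.1,.03)))
print('brush',rectof(w,.067,.1,(.45,.597,-.1,.03)))
st([0.484,-.409,.307],None)
"
```

```text
butter (array([ 0.6448, -0.0349]), array([0.0541, 0.0841]), 1.6, 1910, np.float64(0.0728))
brush (array([ 0.5494, -0.0367]), array([0.0502, 0.0876]), 1.7, 2280, np.float64(0.0748))
t 18.85 p [ 0.554  -0.0359  0.3171] yaw 92.14 z [ 0.013 -0.001 -1.   ] F [ 0.7 -0.3  1. ] w 0.0727 j [-0.06  0.33  0.3   1.53 -0.   -0.1 ]
shift tool [-0.3702 -0.084   0.0095]
```

View pics/w10.png

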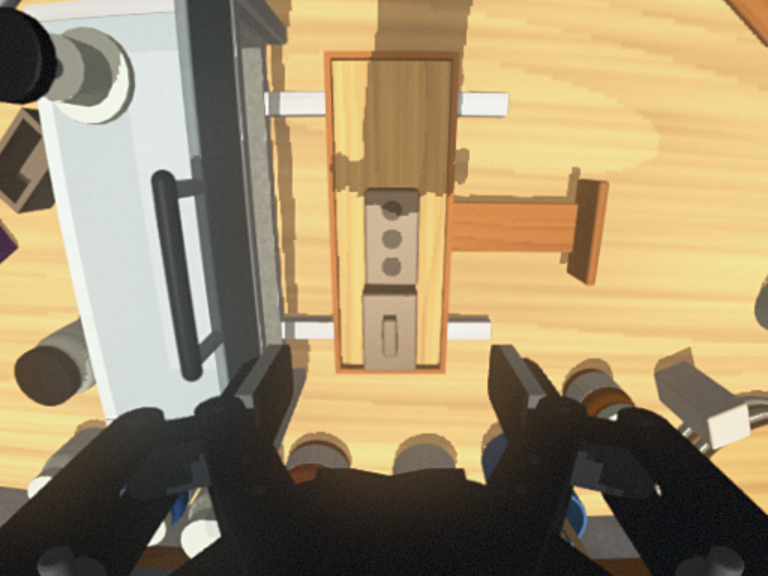

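Request:
jog_arm(
  jaw=[0,0,0,0,0,0,0,0],
  linear=[
    [-0.04,-0.009,0],
    [-0.08,-0.018,0],
    [-0.12,-0.027,0],
    [-0.16,-0.036,0],
    [-0.2,-0.045,0],
    [-0.24,-0.054,0],
    [-0.28,-0.063,0],
    [-0.31,-0.07,0],
  ],
  delta_rot=[
    [0,0,5],
    [0,0,11],
    [0,0,17],
    [0,0,23],
    [0,0,29],
    [0,0,35],
    [0,0,40],
    [0,0,46],
  ],
)

```text
clock: 19.52
eef_pos: [0.492, -0.3511, 0.3091]
tool_rot: [0.921, 0.389, -0.0, 0.0]
ft_force: [0.4, -0.5, 0.0]
grip_width: 0.0855
```

```bash
python3 -c "
from h import *
im,d,W=cloud('wrist'); w=W.reshape(-1,3); w=w[~np.isnan(w[:,0])];save('pics/w11.png',im)
r=rectof(w,.035,.06,(.42,.56,-.48,-.335));print(r)
st([r[0][0],r[0][1],.16],r[2]+90)
"
```

```text
(array([ 0.4884, -0.4102]), array([0.0529, 0.0921]), 136.0, 900, np.float64(0.0446))
t 19.57 p [ 0.4906 -0.3559  0.3084] yaw 45.24 z [-0.002 -0.004 -1.   ] F [-0.8 -2.5  0.2] w 0.0855 j [-0.63  0.45  0.46  1.58 -0.    0.16]
shift tool [-0.0395  0.0365  0.1486]
rotz -0.76
```

View pics/w11.png

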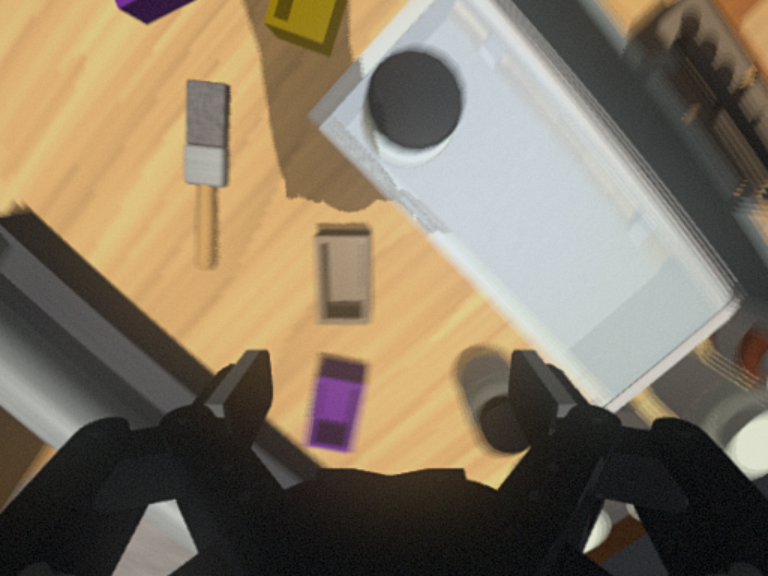

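The brown single-cavity trough is at (343,272); the purple box at (337,402) stays. Nothing is in the way of the jaws.

Request:
jog_arm(
  jaw=[0,0,0,0,0,0,0,0],
  linear=[
    [-0.02,0.02,0.0],
    [-0.0395,0.0365,0.02],
    [-0.0395,0.0365,0.055],
    [-0.0395,0.0365,0.09],
    [-0.0395,0.0365,0.125],
    [-0.0395,0.0365,0.149],
    [-0.0395,0.0365,0.149],
    [-0.0395,0.0365,0.149],
  ],
  delta_rot=[
    [0,0,-0.7],
    [0,0,-0.7],
    [0,0,-0.7],
    [0,0,-0.7],
    [0,0,-0.7],
    [0,0,-0.7],
    [0,0,-0.7],
    [0,0,-0.7],
  ],
)

```text
clock: 20.23
eef_pos: [0.4913, -0.4008, 0.1592]
tool_rot: [0.918, 0.398, -0.001, -0.002]
ft_force: [0.8, 0.2, 0.5]
grip_width: 0.0857
```

```bash
python3 -c "
from h import *
im,d,W=cloud('wrist'); w=W.reshape(-1,3); w=w[~np.isnan(w[:,0])];save('pics/w12.png',im)
r=rectof(w,.035,.06,(.42,.56,-.48,-.335));print(r)
st([r[0][0],r[0][1],.032],r[2]+90)
"
```

```text
(array([ 0.4886, -0.4109]), array([0.0542, 0.0931]), 135.9, 2424, np.float64(0.0447))
t 20.28 p [ 0.4926 -0.4018  0.1615] yaw 46.87 z [ 0. -0. -1.] F [-0.8  0.4  0.9] w 0.0854 j [-0.68  0.56  0.25  1.26  0.    0.07]
shift tool [-0.0094  0.0032  0.1295]
rotz 0.97
```

View pics/w12.png

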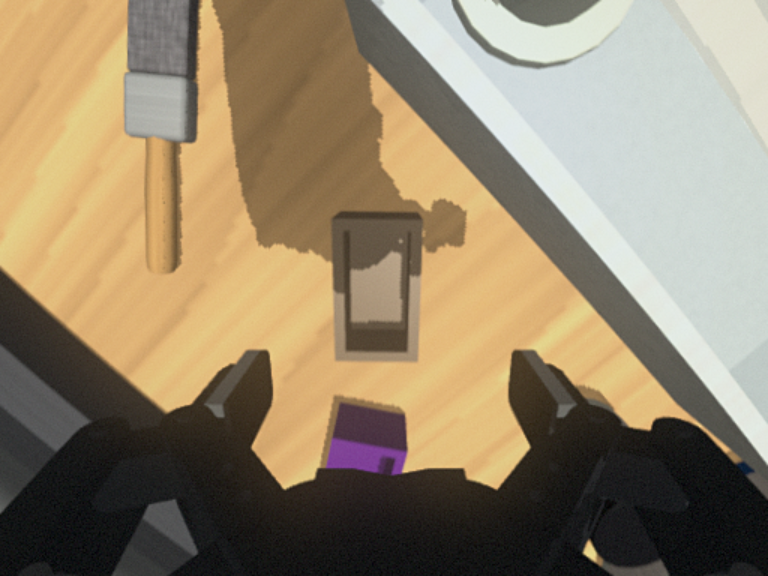

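Request:
jog_arm(
  jaw=[0,0,0,0,0,0,1,1],
  linear=[
    [-0.008,0.003,0.02],
    [-0.008,0.003,0.05],
    [-0.008,0.003,0.08],
    [-0.008,0.003,0.11],
    [-0.008,0.003,0.129],
    [-0.008,0.003,0.129],
    [-0.008,0.003,0.129],
    [-0.008,0.003,0.129],
  ],
  delta_rot=[
    [0,0,1],
    [0,0,1],
    [0,0,1],
    [0,0,1],
    [0,0,1],
    [0,0,1],
    [0,0,1],
    [0,0,1],
  ],
)

```text
clock: 20.95
eef_pos: [0.4911, -0.4114, 0.0351]
tool_rot: [0.921, 0.39, 0.001, 0.003]
ft_force: [0.4, 1.0, -0.6]
grip_width: 0.0635
```

Request:
jog_arm(
  jaw=[1,1,1,1,1,1,1,1],
  linear=[
    [0,0,0],
    [0,0,0],
    [0,0,-0.01],
    [0,0,-0.03],
    [0,0,-0.05],
    [0,0,-0.07],
    [0,0,-0.09],
    [0,0,-0.09],
  ],
  delta_rot=[
    [0,0,0],
    [0,0,0],
    [0,0,0],
    [0,0,0],
    [0,0,0],
    [0,0,0],
    [0,0,0],
    [0,0,0],
  ],
)

```text
clock: 21.62
eef_pos: [0.4913, -0.4116, 0.1277]
tool_rot: [0.921, 0.39, 0.002, 0.004]
ft_force: [-0.0, -0.2, -1.1]
grip_width: 0.0528
```

```bash
python3 -c "
from h import *
st([0.485,-.38,.31],92.1)
im,d,W=cloud('wrist');save('pics/w13.png',im)
"
```

```text
t 21.62 p [ 0.4913 -0.4116  0.1277] yaw 45.85 z [ 0.007 -0.006 -1.   ] F [-0.  -0.2 -1.1] w 0.0528 j [-0.7   0.58  0.2   1.18  0.    0.07]
shift tool [ 0.0184 -0.0249 -0.1825]
rotz -46.25
```

View pics/w13.png

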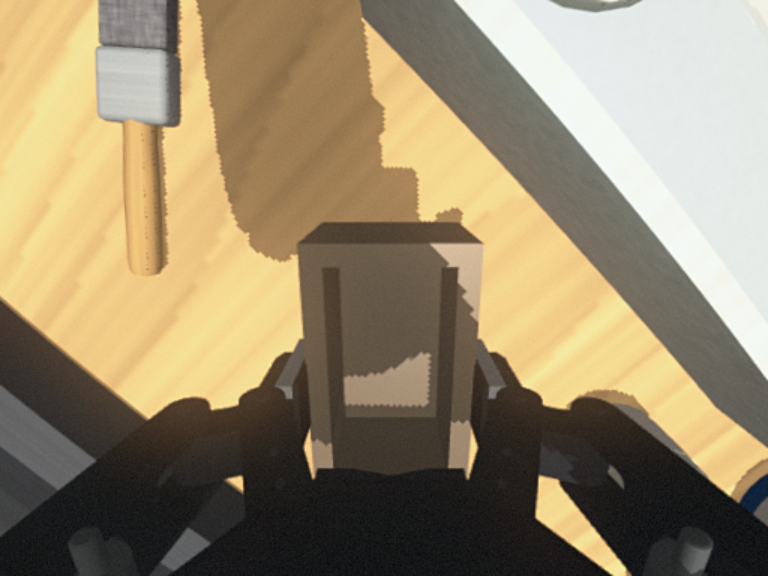

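The trough is held. Lift it high over the box.

Request:
jog_arm(
  jaw=[1,1,1,1,1,1,1,1],
  linear=[
    [0,0,-0.02],
    [0,0,-0.05],
    [0,0,-0.08],
    [0,0,-0.11],
    [0,0,-0.14],
    [0,0,-0.17],
    [0,0,-0.19],
    [0,0,-0.19],
  ],
  delta_rot=[
    [0,0,0],
    [0,0,0],
    [0,0,-6],
    [0,0,-12],
    [0,0,-18],
    [0,0,-24],
    [0,0,-30],
    [0,0,-30],
  ],
)

```text
clock: 22.33
eef_pos: [0.4902, -0.4107, 0.316]
tool_rot: [0.788, 0.615, 0.001, 0.004]
ft_force: [0.6, -0.8, -1.7]
grip_width: 0.0532
```

```bash
python3 -c "
from h import *
st([0.4495,-.0405,.317],92.1)
"
```

```text
t 22.33 p [ 0.4902 -0.4107  0.316 ] yaw 75.94 z [ 0.006 -0.005 -1.   ] F [ 0.6 -0.8 -1.7] w 0.0532 j [-0.7   0.52  0.6   1.64  0.   -0.45]
shift tool [ 0.3492 -0.1293 -0.003 ]
rotz -16.16
```

Request:
jog_arm(
  jaw=[1,1,1,1,1,1,1,1],
  linear=[
    [0.02,-0.007,0],
    [0.055,-0.02,0],
    [0.09,-0.033,0],
    [0.125,-0.046,0],
    [0.16,-0.06,0],
    [0.195,-0.073,0],
    [0.23,-0.086,0],
    [0.26,-0.096,0],
  ],
  delta_rot=[
    [0,0,-2],
    [0,0,-4],
    [0,0,-6],
    [0,0,-8],
    [0,0,-10],
    [0,0,-12],
    [0,0,-14],
    [0,0,-16.2],
  ],
)

```text
clock: 23.0
eef_pos: [0.4575, -0.1316, 0.3089]
tool_rot: [0.695, 0.719, -0.001, -0.002]
ft_force: [0.5, 0.4, -2.0]
grip_width: 0.0533
```

```bash
python3 -c "
from h import *
st([0.4495,-.0405,.12],92.1)
"
```

```text
t 23.0 p [ 0.4575 -0.1316  0.3089] yaw 92.0 z [-0.005  0.002 -1.   ] F [ 0.5  0.4 -2. ] w 0.0533 j [-0.28  0.18  0.08  1.48  0.   -0.32]
shift tool [ 0.091  -0.004   0.1891]
rotz -0.1
```

Request:
jog_arm(
  jaw=[1,1,1,1,1,1,1,1],
  linear=[
    [0.03,-0.002,0],
    [0.06,-0.004,0],
    [0.091,-0.004,0],
    [0.091,-0.004,0.035],
    [0.091,-0.004,0.07],
    [0.091,-0.004,0.105],
    [0.091,-0.004,0.14],
    [0.091,-0.004,0.175],
  ],
  delta_rot=[
    [0,0,0],
    [0,0,0],
    [0,0,0],
    [0,0,0],
    [0,0,0],
    [0,0,0],
    [0,0,0],
    [0,0,0],
  ],
)

```text
clock: 23.67
eef_pos: [0.4499, -0.0429, 0.133]
tool_rot: [0.695, 0.719, -0.001, -0.001]
ft_force: [0.7, 0.8, -2.0]
grip_width: 0.053
```

```bash
python3 -c "
from h import *
st([0.4495,-.0405,.0695],92.1)
im,d,W=cloud('wrist');save('pics/w14.png',im)
"
```

```text
t 23.67 p [ 0.4499 -0.0429  0.133 ] yaw 91.91 z [-0.003  0.    -1.   ] F [ 0.7  0.8 -2. ] w 0.053 j [-0.1   0.24 -0.32  1.02  0.   -0.13]
shift tool [ 0.0024 -0.0001  0.0635]
rotz -0.19
```

View pics/w14.png

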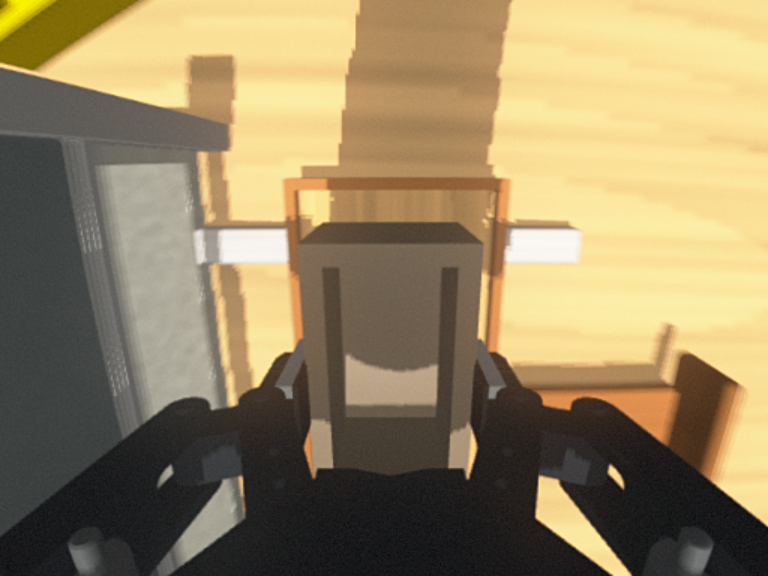

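Request:
jog_arm(
  jaw=[1,1,1,1,1,1,1,1],
  linear=[
    [0.002,0,0.01],
    [0.002,0,0.025],
    [0.002,0,0.04],
    [0.002,0,0.05],
    [0.002,0,0.058],
    [0.002,0,0.062],
    [0.002,0,0.063],
    [0.002,0,0.063],
  ],
  delta_rot=[
    [0,0,-0.2],
    [0,0,-0.2],
    [0,0,-0.2],
    [0,0,-0.2],
    [0,0,-0.2],
    [0,0,-0.2],
    [0,0,-0.2],
    [0,0,-0.2],
  ],
)

```text
clock: 24.38
eef_pos: [0.4519, -0.0414, 0.0736]
tool_rot: [0.693, 0.721, -0.0, -0.0]
ft_force: [0.8, 0.6, -1.8]
grip_width: 0.0527
```

```bash
python3 -c "
from h import *
st([0.4495,-.0405,.0695],92.1)
"
```

```text
t 24.38 p [ 0.4519 -0.0414  0.0736] yaw 92.21 z [-0.001  0.    -1.   ] F [ 0.8  0.6 -1.8] w 0.0527 j [-0.09  0.31 -0.4   0.86 -0.   -0.13]
shift tool [ 0.001  -0.0024  0.0041]
rotz 0.11
```

Request:
jog_arm(
  jaw=[1,1,1,0.15,0.15,0.15,0.15,0.15],
  linear=[
    [0.001,-0.002,0.003],
    [0.001,-0.002,0.005],
    [0.001,-0.002,0.005],
    [0.001,-0.002,0.005],
    [0.001,-0.002,0.005],
    [0.001,-0.002,0.005],
    [0.001,-0.002,0.005],
    [0.001,-0.002,-0.015],
  ],
  delta_rot=[
    [0,0,0],
    [0,0,0],
    [0,0,0],
    [0,0,0],
    [0,0,0],
    [0,0,0],
    [0,0,0],
    [0,0,0],
  ],
)

```text
clock: 25.05
eef_pos: [0.4476, -0.0403, 0.0864]
tool_rot: [0.693, 0.721, -0.002, -0.002]
ft_force: [-0.5, -0.1, 0.2]
grip_width: 0.0724
```

Request:
jog_arm(
  jaw=[0.15,0.15,0.15,0.15,0.15,0.15,0.15,0.15],
  linear=[
    [0,0,-0.03],
    [0,0,-0.07],
    [0,0,-0.11],
    [0,0,-0.15],
    [0.03,0.01,-0.18],
    [0.06,0.02,-0.2],
    [0.1,0.04,-0.22],
    [0.13,0.05,-0.22],
  ],
  delta_rot=[
    [0,0,0],
    [0,0,0],
    [0,0,0],
    [0,0,0],
    [0,0,0],
    [0,0,0],
    [0,0,0],
    [0,0,0],
  ],
)

```text
clock: 25.72
eef_pos: [0.4972, 0.0926, 0.3133]
tool_rot: [0.694, 0.72, 0.003, 0.003]
ft_force: [1.4, -0.2, 0.1]
grip_width: 0.0723
```

```bash
python3 -c "
from h import *
st([0.55,.17,.20],92.1)
im,d,W=cloud('wrist');save('pics/w15.png',im); w=W.reshape(-1,3); w=w[~np.isnan(w[:,0])]
for n,a,b in(('butter',.6,.72),('brush',.499,.598),('trough',.38,.4985)): print(n,rectof(w,.067,.1,(a,b,-.1,.03)))
"
```

```text
t 25.72 p [0.4972 0.0926 0.3133] yaw 92.14 z [ 0.008  0.001 -1.   ] F [ 1.4 -0.2  0.1] w 0.0723 j [ 0.18  0.23  0.16  1.49 -0.    0.15]
shift tool [0.0753 0.0547 0.1138]
rotz 0.04
butter (array([ 0.6435, -0.0338]), array([0.0515, 0.0841]), 4.1, 281, np.float64(0.0723))
brush (array([ 0.5488, -0.0351]), array([0.05  , 0.0872]), 2.0, 2065, np.float64(0.0748))
trough (array([ 0.4501, -0.0123]), array([0.0557, 0.0922]), 2.2, 1403, np.float64(0.0765))
```

View pics/w15.png

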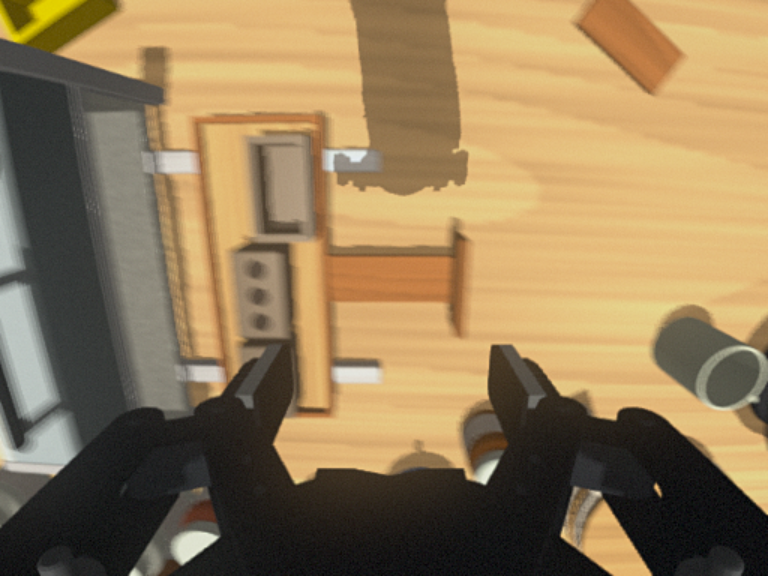

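After release the trough ended up about 25 mm towards the handle-side lip: a knock, or a finger drag. It's still inside the lip, so I'll check that it's flat.

```bash
python3 -c "
from h import *
im,d,W=cloud('wrist');save('pics/w16.png',cv2.resize(im[60:290,110:260],None,fx=3.4,fy=2.5),1); w=W.reshape(-1,3); w=w[~np.isnan(w[:,0])]
print('trough',rectof(w,.067,.1,(.38,.4985,-.1,.03)))
q=w[(w[:,2]>.072)&(w[:,2]<.1)&(w[:,0]>.38)&(w[:,0]<.4985)&(w[:,1]>-.1)&(w[:,1]<.03)]
A=np.c_[q[:,:2],np.ones(len(q))]; print(np.linalg.lstsq(A,q[:,2],rcond=None)[0])
print('fin',rectof(w,.06,.075,(.4,.66,.12,.2)))
"
```

```text
trough (array([ 0.4498, -0.012 ]), array([0.0551, 0.0915]), 1.9, 1387, np.float64(0.0765))
[-0.0043567   0.00157686  0.07839785]
fin (array([0.539 , 0.1573]), array([0.0102, 0.0996]), 1.9, 499, np.float64(0.0682))
```

View pics/w16.png

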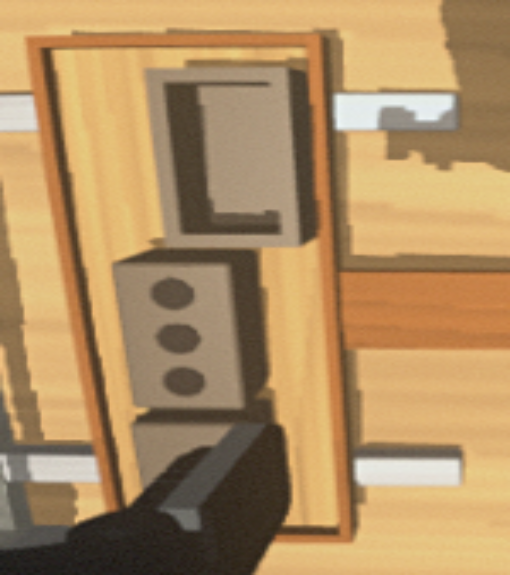

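The trough is flat and within the lip, so it can stay. Now to pinch the handle board.

Request:
jog_arm(
  jaw=[0.3,0.3,0.3,0.3,0.3,0.3,0.3,0.3],
  linear=[
    [0.03,0.02,0],
    [0.063,0.044,0.02],
    [0.063,0.044,0.055],
    [0.063,0.044,0.09],
    [0.063,0.044,0.125],
    [0.063,0.044,0.16],
    [0.063,0.044,0.18],
    [0.063,0.044,0.18],
  ],
  delta_rot=[
    [0,0,0],
    [0,0,0],
    [0,0,0],
    [0,0,0],
    [0,0,0],
    [0,0,0],
    [0,0,0],
    [0,0,0],
  ],
)

```text
clock: 26.48
eef_pos: [0.5322, 0.1542, 0.123]
tool_rot: [0.693, 0.721, -0.005, -0.003]
ft_force: [-1.1, 0.2, -0.6]
grip_width: 0.0595
```

```bash
python3 -c "
from h import *
st([0.539,.158,.054],92.1)
"
```

```text
t 26.48 p [0.5322 0.1542 0.123 ] yaw 92.22 z [-0.011 -0.004 -1.   ] F [-1.1  0.2 -0.6] w 0.0595 j [ 0.28  0.44 -0.05  1.09 -0.    0.24]
shift tool [0.0037 0.0078 0.069 ]
rotz 0.12
```

Request:
jog_arm(
  jaw=[0.3,0.3,0.3,0.3,1,1,1,1],
  linear=[
    [0.003,0.003,0.025],
    [0.003,0.003,0.05],
    [0.003,0.003,0.066],
    [0.003,0.003,0.066],
    [0.003,0.003,0.066],
    [0.003,0.003,0.066],
    [0.003,0.003,0.066],
    [0.003,0.003,0.066],
  ],
  delta_rot=[
    [0,0,0],
    [0,0,0],
    [0,0,0],
    [0,0,0],
    [0,0,0],
    [0,0,0],
    [0,0,0],
    [0,0,0],
  ],
)

```text
clock: 27.15
eef_pos: [0.5407, 0.1595, 0.0647]
tool_rot: [0.693, 0.721, 0.001, 0.001]
ft_force: [0.2, -1.0, 0.5]
grip_width: 0.0112
```

Request:
jog_arm(
  jaw=[1,1,1,1,1,1,1,1],
  linear=[
    [0,0,0],
    [0,0,0],
    [0,0,0],
    [-0.002,0,0],
    [-0.006,0,0],
    [-0.012,0,0],
    [-0.02,0,0],
    [-0.03,0,0],
  ],
  delta_rot=[
    [0,0,0],
    [0,0,0],
    [0,0,0],
    [0,0,0],
    [0,0,0],
    [0,0,0],
    [0,0,0],
    [0,0,0],
  ],
)

```text
clock: 27.82
eef_pos: [0.5417, 0.1312, 0.0648]
tool_rot: [0.693, 0.721, 0.003, -0.0]
ft_force: [-1.6, 4.4, 6.5]
grip_width: 0.0089
```

```bash
python3 -c "
from h import *
st([0.545,-.036,.054],92.1)
im,d,W=cloud('wrist');save('pics/w17.png',im)
"
```

```text
t 27.82 p [0.5417 0.1312 0.0648] yaw 92.34 z [ 0.003  0.004 -1.   ] F [-1.6  4.4  6.5] w 0.0089 j [ 0.24  0.49 -0.13  0.94  0.    0.2 ]
shift tool [-0.1672 -0.0035  0.0101]
rotz 0.24
```

View pics/w17.png

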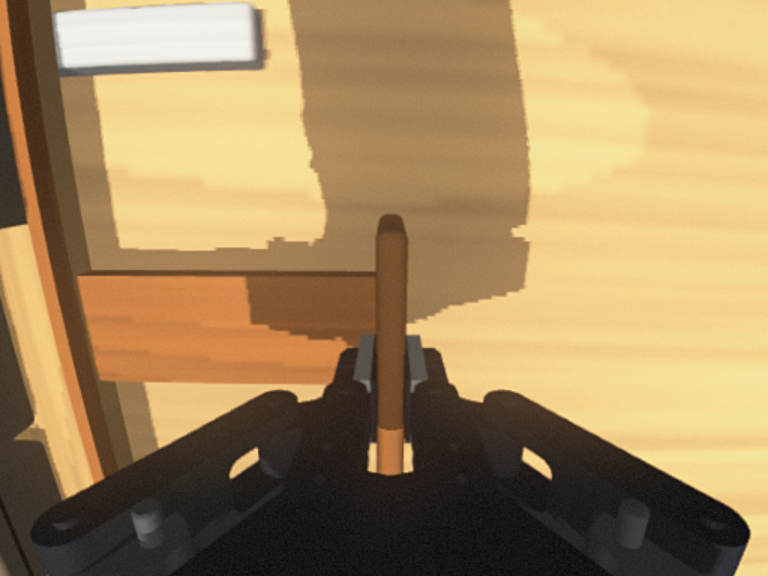

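Request:
jog_arm(
  jaw=[1,1,1,1,1,1,1,1],
  linear=[
    [-0.01,0,0],
    [-0.02,0,0],
    [-0.031,0,0],
    [-0.042,0,0],
    [-0.053,0,0],
    [-0.064,0,0],
    [-0.075,0,0],
    [-0.085,0,0],
  ],
  delta_rot=[
    [0,0,0],
    [0,0,0],
    [0,0,0],
    [0,0,0],
    [0,0,0],
    [0,0,0],
    [0,0,0],
    [0,0,0],
  ],
)

```text
clock: 28.53
eef_pos: [0.5446, 0.0452, 0.0648]
tool_rot: [0.693, 0.721, 0.002, -0.0]
ft_force: [-3.0, 4.0, 8.5]
grip_width: 0.0084
```

Request:
jog_arm(
  jaw=[1,1,1,1,1,1,1,1],
  linear=[
    [-0.01,0,0],
    [-0.02,0,0],
    [-0.031,0,0],
    [-0.042,0,0],
    [-0.053,0,0],
    [-0.064,0,0],
    [-0.072,0,0],
    [-0.078,0,0],
  ],
  delta_rot=[
    [0,0,0],
    [0,0,0],
    [0,0,0],
    [0,0,0],
    [0,0,0],
    [0,0,0],
    [0,0,0],
    [0,0,0],
  ],
)

```text
clock: 29.2
eef_pos: [0.5473, -0.0335, 0.0648]
tool_rot: [0.693, 0.721, 0.001, -0.0]
ft_force: [-3.5, 3.7, 9.4]
grip_width: 0.0089
```

```bash
python3 -c "
from h import *
st([0.545,-.041,.054],92.1)
im,d,W=cloud('scene');save('pics/s18.png',im[120:300,150:400],3)
"
```

```text
t 29.2 p [ 0.5473 -0.0335  0.0648] yaw 92.24 z [ 0.002  0.002 -1.   ] F [-3.5  3.7  9.4] w 0.0089 j [-0.06  0.48 -0.15  0.93  0.   -0.1 ]
shift tool [-0.0075 -0.0026  0.0108]
rotz 0.14
```

View pics/s18.png

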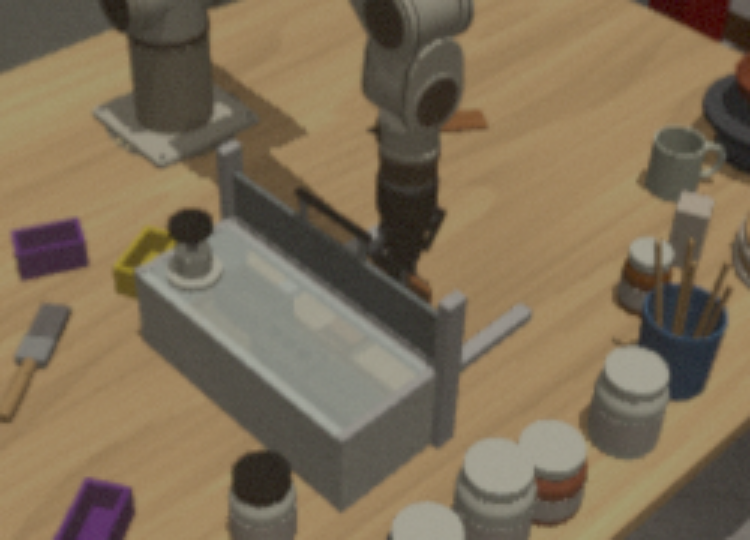

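Continue slowly until the force shows the stop.

Request:
jog_arm(
  jaw=[1,1,1,1,1,1,1,1],
  linear=[
    [-0.001,0,0],
    [-0.002,0,0],
    [-0.003,0,0],
    [-0.004,0,0],
    [-0.005,0,0],
    [-0.006,0,0],
    [-0.007,0,0],
    [-0.007,0,0],
  ],
  delta_rot=[
    [0,0,0],
    [0,0,0],
    [0,0,0],
    [0,0,0],
    [0,0,0],
    [0,0,0],
    [0,0,0],
    [0,0,0],
  ],
)

```text
clock: 29.92
eef_pos: [0.5475, -0.0401, 0.0648]
tool_rot: [0.693, 0.721, 0.001, 0.0]
ft_force: [-3.1, 2.9, 8.5]
grip_width: 0.0088
```

```bash
python3 -c "
from h import *
st([0.545,-.041,.054],92.1)
im,d,W=cloud('wrist');save('pics/w19.png',im)
"
```

```text
t 29.92 p [ 0.5475 -0.0401  0.0648] yaw 92.25 z [ 0.002  0.001 -1.   ] F [-3.1  2.9  8.5] w 0.0088 j [-0.07  0.48 -0.15  0.94  0.   -0.11]
shift tool [-0.0008 -0.0026  0.0108]
rotz 0.15
```

View pics/w19.png

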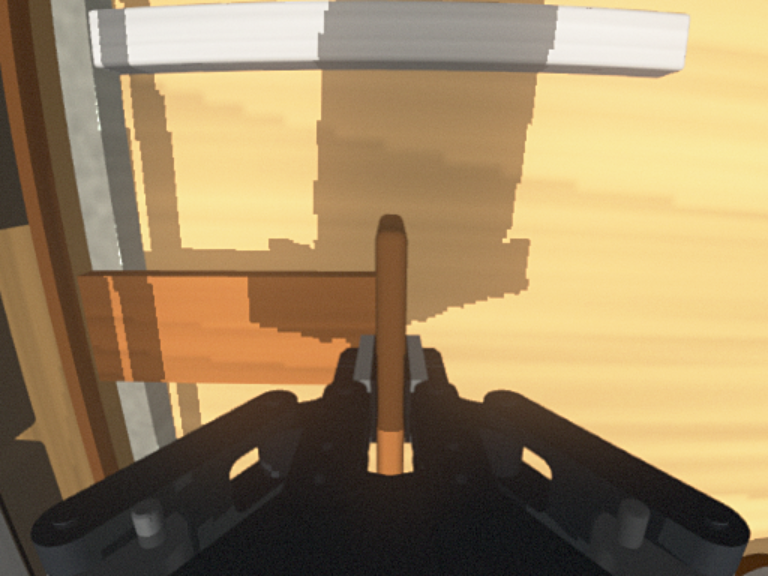

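Request:
jog_arm(
  jaw=[1,1,1,1,1,1,1,1],
  linear=[
    [-0.001,0,0],
    [-0.002,0,0],
    [-0.003,0,0],
    [-0.004,0,0],
    [-0.004,0,0],
    [-0.004,0,0],
    [-0.004,0,0],
    [-0.004,0,0],
  ],
  delta_rot=[
    [0,0,0],
    [0,0,0],
    [0,0,0],
    [0,0,0],
    [0,0,0],
    [0,0,0],
    [0,0,0],
    [0,0,0],
  ],
)

```text
clock: 30.63
eef_pos: [0.5476, -0.0412, 0.0648]
tool_rot: [0.692, 0.722, 0.003, -0.002]
ft_force: [-4.1, 10.2, 10.3]
grip_width: 0.0086
```

```bash
python3 -c "
from h import *
st([0.545,-.041,.054],92.1)
"
```

```text
t 30.63 p [ 0.5476 -0.0412  0.0648] yaw 92.37 z [ 0.002  0.007 -1.   ] F [-4.1 10.2 10.3] w 0.0086 j [-0.08  0.48 -0.15  0.94  0.01 -0.12]
shift tool [ 0.0002 -0.0026  0.0108]
rotz 0.27
```

The tray is on its home stop (10 N, y −0.041). Now release, rise and go to the sash bar.

Request:
jog_arm(
  jaw=[0.3,0.3,0.3,0.3,0.3,0.3,0.3,0.3],
  linear=[
    [0.003,0,0],
    [0.003,0,0],
    [0.003,0,-0.02],
    [0.003,0,-0.06],
    [0.003,0,-0.1],
    [0.003,0,-0.14],
    [0.003,0,-0.18],
    [0.003,0,-0.22],
  ],
  delta_rot=[
    [0,0,0],
    [0,0,0],
    [0,0,0],
    [0,0,0],
    [0,0,0],
    [0,0,0],
    [0,0,0],
    [0,0,0],
  ],
)

```text
clock: 31.3
eef_pos: [0.5469, -0.0422, 0.2848]
tool_rot: [0.693, 0.721, -0.0, 0.0]
ft_force: [1.1, -0.4, -0.1]
grip_width: 0.0601
```

```bash
python3 -c "
from h import *
im,d,W=cloud('wrist');save('pics/w20.png',im)
w=W.reshape(-1,3); w=w[~np.isnan(w[:,0])]
print('fin',rectof(w,.06,.075,(.4,.66,-.08,.0)))
print('bar',rectof(w,.215,.26,(.45,.66,-.19,-.12)))
st([0.5475,-.155,.31],92.1)
"
```

```text
fin (array([ 0.5457, -0.0423]), array([0.0094, 0.0984]), 2.1, 599, np.float64(0.0682))
bar (array([ 0.5454, -0.1542]), array([0.0124, 0.1123]), 1.7, 2762, np.float64(0.2335))
t 31.35 p [ 0.5503 -0.0424  0.294 ] yaw 92.22 z [ 0.015 -0.002 -1.   ] F [1.9 0.8 6.1] w 0.0603 j [-0.08  0.32  0.23  1.47 -0.   -0.12]
shift tool [-0.1124 -0.0069 -0.0158]
rotz 0.12
```

View pics/w20.png

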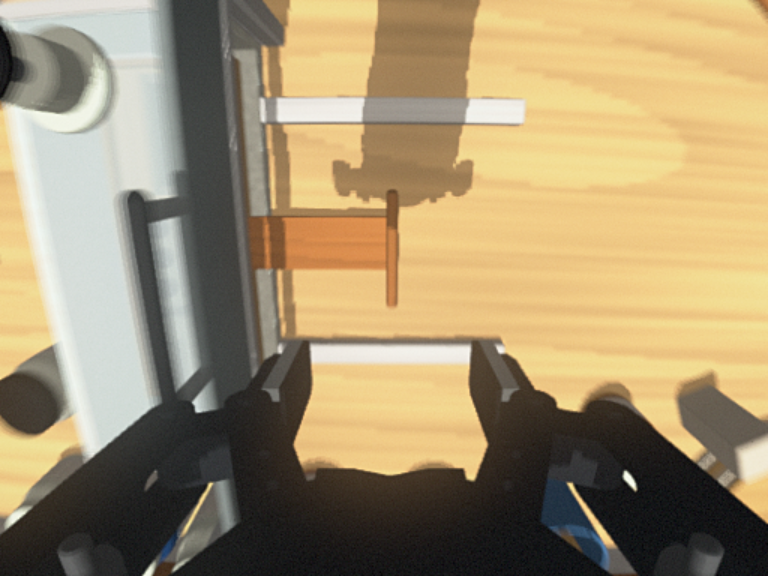

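Request:
jog_arm(
  jaw=[0.2,0.2,0.2,0.2,0.2,0.2,0.2,0.2],
  linear=[
    [-0.03,-0.001,-0.02],
    [-0.06,-0.003,-0.02],
    [-0.09,-0.005,-0.02],
    [-0.112,-0.005,-0.02],
    [-0.112,-0.005,0.0],
    [-0.112,-0.005,0.03],
    [-0.112,-0.005,0.055],
    [-0.112,-0.005,0.055],
  ],
  delta_rot=[
    [0,0,0],
    [0,0,0],
    [0,0,0],
    [0,0,0],
    [0,0,0],
    [0,0,0],
    [0,0,0],
    [0,0,0],
  ],
)

```text
clock: 32.02
eef_pos: [0.5432, -0.1536, 0.2217]
tool_rot: [0.693, 0.72, -0.003, -0.005]
ft_force: [-1.5, 0.2, -0.6]
grip_width: 0.0685
```

Request:
jog_arm(
  jaw=[1,1,1,1,1,1,1,1],
  linear=[
    [0,0,0],
    [0,0,0],
    [0,0,0],
    [0,0,0],
    [0,0,0],
    [0,0,0],
    [0,0,0],
    [0,0,0],
  ],
  delta_rot=[
    [0,0,0],
    [0,0,0],
    [0,0,0],
    [0,0,0],
    [0,0,0],
    [0,0,0],
    [0,0,0],
    [0,0,0],
  ],
)

```text
clock: 32.68
eef_pos: [0.5477, -0.1541, 0.229]
tool_rot: [0.693, 0.721, 0.001, 0.002]
ft_force: [1.5, -0.9, 2.7]
grip_width: 0.0099
```

```bash
python3 -c "
from h import *
st([0.5475,-.155,.157],92.1)
"
```

```text
t 32.68 p [ 0.5477 -0.1541  0.229 ] yaw 92.25 z [ 0.003 -0.001 -1.   ] F [ 1.5 -0.9  2.7] w 0.0099 j [-0.27  0.38  0.15  1.34 -0.   -0.31]
shift tool [-0.0008 -0.0004  0.072 ]
rotz 0.15
```

Request:
jog_arm(
  jaw=[1,1,1,1,1,1,1,1],
  linear=[
    [0,0,0.005],
    [0,0,0.015],
    [0,0,0.025],
    [0,0,0.035],
    [0,0,0.045],
    [0,0,0.055],
    [0,0,0.063],
    [0,0,0.07],
  ],
  delta_rot=[
    [0,0,0],
    [0,0,0],
    [0,0,0],
    [0,0,0],
    [0,0,0],
    [0,0,0],
    [0,0,0],
    [0,0,0],
  ],
)

```text
clock: 33.35
eef_pos: [0.5476, -0.1541, 0.1569]
tool_rot: [0.693, 0.721, 0.0, 0.001]
ft_force: [4.3, -2.8, 4.4]
grip_width: 0.0099
```

Request:
jog_arm(
  jaw=[1,1,1,1,1,1,1,1],
  linear=[
    [0,0,0.001],
    [0,0,0.002],
    [0,0,0.003],
    [0,0,0.004],
    [0,0,0.005],
    [0,0,0.006],
    [0,0,0.007],
    [0,0,0.007],
  ],
  delta_rot=[
    [0,0,0],
    [0,0,0],
    [0,0,0],
    [0,0,0],
    [0,0,0],
    [0,0,0],
    [0,0,0],
    [0,0,0],
  ],
)

```text
clock: 34.02
eef_pos: [0.5477, -0.1542, 0.1564]
tool_rot: [0.693, 0.721, 0.002, 0.003]
ft_force: [-7.0, 1.0, 32.1]
grip_width: 0.0098
```

The sash is on its shut stop (32 N). Release it and move over the pump.

Request:
jog_arm(
  jaw=[1,0.3,0.3,0.3,0.3,0.3,0.3,0.3],
  linear=[
    [0,0,-0.006],
    [0,0,-0.006],
    [0,0,-0.006],
    [0,0,-0.02],
    [0,0,-0.05],
    [0,0,-0.09],
    [0,0,-0.12],
    [0,0,-0.15],
  ],
  delta_rot=[
    [0,0,0],
    [0,0,0],
    [0,0,0],
    [0,0,0],
    [0,0,0],
    [0,0,0],
    [0,0,0],
    [0,0,0],
  ],
)

```text
clock: 34.68
eef_pos: [0.5454, -0.1531, 0.3004]
tool_rot: [0.693, 0.721, -0.001, -0.002]
ft_force: [0.4, 0.6, 0.1]
grip_width: 0.0597
```

```bash
python3 -c "
from h import *
im,d,W=cloud('wrist');save('pics/w21.png',im)
w=W.reshape(-1,3); w=w[~np.isnan(w[:,0])]
print('bar',rectof(w,.145,.2,(.48,.62,-.19,-.12)))
p=w[(abs(w[:,2]-.202)<.006)&(w[:,1]<-.21)&(w[:,0]<.47)]
print(len(p),cv2.minEnclosingCircle(p[:,:2].astype(np.float32)) if len(p) else 0, np.median(p[:,2]) if len(p) else 0)
st([0.423,-.2655,.30],92.1)
"
```

```text
bar (array([ 0.5493, -0.155 ]), array([0.0113, 0.1201]), 1.8, 1294, np.float64(0.162))
3851 ((0.42578810453414917, -0.2655981481075287), 0.027471346780657768) 0.20075125220060397
t 34.73 p [ 0.5476 -0.1537  0.3072] yaw 92.26 z [ 0.006 -0.001 -1.   ] F [2.1 0.7 4.7] w 0.0598 j [-0.27  0.36  0.32  1.53  0.   -0.31]
shift tool [-0.1067 -0.1289  0.0066]
rotz 0.16
```

View pics/w21.png

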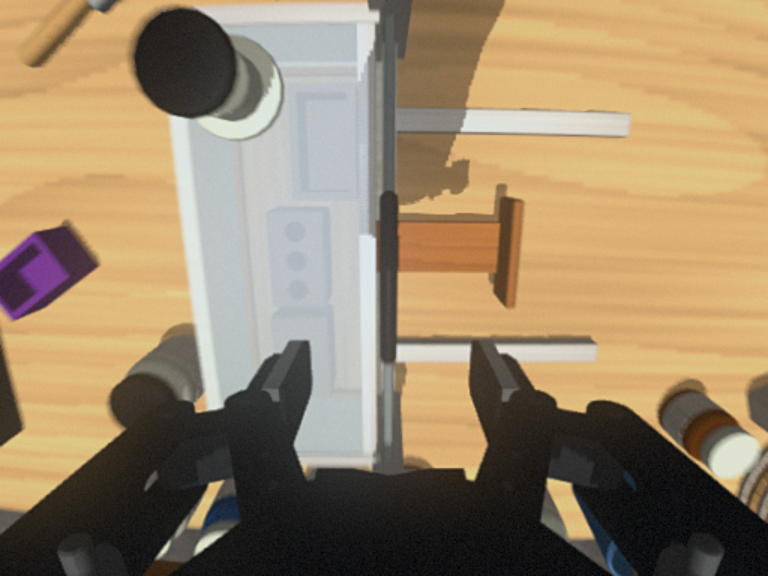

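Through the clear roof all three pieces stand in the box, and the sash bar is down. The plunger head is at (185,62), world (0.4245, −0.2655). I'll close the jaws and press there.

Request:
jog_arm(
  jaw=[1,1,1,1,1,1,1,1],
  linear=[
    [-0.025,-0.03,0],
    [-0.05,-0.06,0],
    [-0.08,-0.095,0],
    [-0.107,-0.127,0],
    [-0.107,-0.127,0.02],
    [-0.107,-0.127,0.045],
    [-0.107,-0.127,0.045],
    [-0.107,-0.127,0.045],
  ],
  delta_rot=[
    [0,0,0],
    [0,0,0],
    [0,0,0],
    [0,0,0],
    [0,0,0],
    [0,0,0],
    [0,0,0],
    [0,0,0],
  ],
)

```text
clock: 35.4
eef_pos: [0.4221, -0.2645, 0.2534]
tool_rot: [0.693, 0.721, -0.001, -0.004]
ft_force: [0.2, 0.8, 0.2]
grip_width: -0.0001
```

```bash
python3 -c "
from h import *
st([0.4245,-.2655,.189],92.1)
"
```

```text
t 35.4 p [ 0.4221 -0.2645  0.2534] yaw 92.23 z [-0.006  0.004 -1.   ] F [0.2 0.8 0.2] w -0.0001 j [-0.56  0.24  0.02  1.36  0.   -0.6 ]
shift tool [-0.0013  0.0028  0.0644]
rotz 0.13
```

Request:
jog_arm(
  jaw=[1,1,1,1,1,1,1,1],
  linear=[
    [0,0.001,0.015],
    [0,0.001,0.028],
    [0,0.001,0.036],
    [0,0.001,0.044],
    [0,0.001,0.052],
    [0,0.001,0.058],
    [0,0.001,0.062],
    [0,0.001,0.064],
  ],
  delta_rot=[
    [0,0,0],
    [0,0,0],
    [0,0,0],
    [0,0,0],
    [0,0,0],
    [0,0,0],
    [0,0,0],
    [0,0,0],
  ],
)

```text
clock: 36.07
eef_pos: [0.4255, -0.265, 0.1927]
tool_rot: [0.693, 0.721, 0.001, 0.0]
ft_force: [-2.3, 2.6, 8.3]
grip_width: 0.0002
```

```bash
python3 -c "
from h import *
st([0.4245,-.2655,.189],92.1)
"
```

```text
t 36.07 p [ 0.4255 -0.265   0.1927] yaw 92.3 z [ 0.001  0.    -1.   ] F [-2.3  2.6  8.3] w 0.0002 j [-0.56  0.27 -0.1   1.2   0.   -0.6 ]
shift tool [-0.0004 -0.001   0.0037]
rotz 0.2
```

Request:
jog_arm(
  jaw=[1,1,1,1,1,1,1,1],
  linear=[
    [0,0,0.002],
    [0,0,0.004],
    [0,0,0.006],
    [0,0,0.007],
    [0,0,0.007],
    [0,0,0.007],
    [0,0,0.007],
    [0,0,0.007],
  ],
  delta_rot=[
    [0,0,0],
    [0,0,0],
    [0,0,0],
    [0,0,0],
    [0,0,0],
    [0,0,0],
    [0,0,0],
    [0,0,0],
  ],
)

```text
clock: 36.73
eef_pos: [0.4255, -0.2651, 0.1889]
tool_rot: [0.693, 0.721, 0.001, 0.002]
ft_force: [-6.5, 5.4, 20.9]
grip_width: -0.0001
```

```bash
python3 -c "
from h import *
st([0.4245,-.2655,.189],92.1)
"
```

```text
t 36.73 p [ 0.4255 -0.2651  0.1889] yaw 92.3 z [ 0.003 -0.001 -1.   ] F [-6.5  5.4 20.9] w -0.0001 j [-0.56  0.27 -0.11  1.18  0.   -0.6 ]
shift tool [-0.0003 -0.001  -0.0001]
rotz 0.2
```

The plunger is at its stop (21 N). Hold for over a second, then let it up.

Request:
jog_arm(
  jaw=[1,1,1,1,1,1,1,1],
  linear=[
    [0,0,0],
    [0,0,0],
    [0,0,0],
    [0,0,0],
    [0,0,0],
    [0,0,0],
    [0,0,0],
    [0,0,0],
  ],
  delta_rot=[
    [0,0,0],
    [0,0,0],
    [0,0,0],
    [0,0,0],
    [0,0,0],
    [0,0,0],
    [0,0,0],
    [0,0,0],
  ],
)

```text
clock: 37.4
eef_pos: [0.4256, -0.2651, 0.1889]
tool_rot: [0.693, 0.721, 0.001, 0.002]
ft_force: [-7.6, 4.6, 22.0]
grip_width: -0.0004
```

Request:
jog_arm(
  jaw=[1,1,1,1,1,1,1,1],
  linear=[
    [0,0,0],
    [0,0,0],
    [0,0,0],
    [0,0,0],
    [0,0,-0.015],
    [0,0,-0.03],
    [0,0,-0.05],
    [0,0,-0.05],
  ],
  delta_rot=[
    [0,0,0],
    [0,0,0],
    [0,0,0],
    [0,0,0],
    [0,0,0],
    [0,0,0],
    [0,0,0],
    [0,0,0],
  ],
)

```text
clock: 38.07
eef_pos: [0.4273, -0.2667, 0.2391]
tool_rot: [0.693, 0.721, 0.001, 0.004]
ft_force: [-0.1, -0.3, 0.5]
grip_width: -0.0
```

Request:
jog_arm(
  jaw=[1,1,1,1,1,1,1,1],
  linear=[
    [0,0,0],
    [0,0,0],
    [0,0,0],
    [0,0,0],
    [0,0,0],
    [0,0,0],
    [0,0,0],
    [0,0,0],
  ],
  delta_rot=[
    [0,0,0],
    [0,0,0],
    [0,0,0],
    [0,0,0],
    [0,0,0],
    [0,0,0],
    [0,0,0],
    [0,0,0],
  ],
)

```text
clock: 38.73
eef_pos: [0.4249, -0.2656, 0.2346]
tool_rot: [0.693, 0.721, -0.0, -0.0]
ft_force: [-0.4, -0.5, -0.3]
grip_width: 0.0001
```

```bash
python3 -c "
from h import *
st([0.4245,-.2655,.189],92.1)
im,d,W=cloud('scene');save('pics/s22.png',im[120:300,150:400],3)
"
```

```text
t 38.73 p [ 0.4249 -0.2656  0.2346] yaw 92.25 z [-0.  0. -1.] F [-0.4 -0.5 -0.3] w 0.0001 j [-0.56  0.25 -0.02  1.3  -0.   -0.6 ]
shift tool [ 0.0001 -0.0004  0.0456]
rotz 0.15
```

View pics/s22.png

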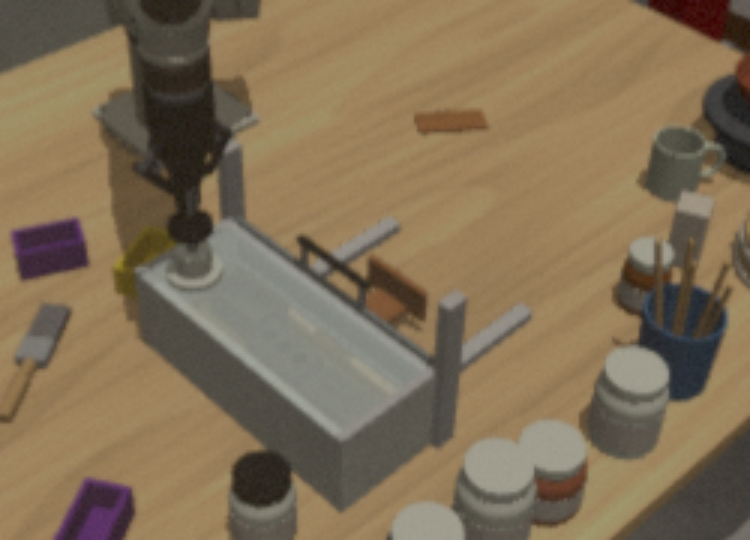

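The plunger is back up, the tips are clear of it and the sash is shut. Strokes 2 and 3 next.

Request:
jog_arm(
  jaw=[1,1,1,1,1,1,1,1],
  linear=[
    [0,0,0.01],
    [0,0,0.018],
    [0,0,0.026],
    [0,0,0.034],
    [0,0,0.042],
    [0,0,0.047],
    [0,0,0.05],
    [0,0,0.05],
  ],
  delta_rot=[
    [0,0,0],
    [0,0,0],
    [0,0,0],
    [0,0,0],
    [0,0,0],
    [0,0,0],
    [0,0,0],
    [0,0,0],
  ],
)

```text
clock: 39.45
eef_pos: [0.4255, -0.266, 0.1888]
tool_rot: [0.693, 0.721, 0.0, 0.002]
ft_force: [-6.5, 3.5, 26.6]
grip_width: -0.0
```

Request:
jog_arm(
  jaw=[1,1,1,1,1,1,1,1],
  linear=[
    [0,0,0],
    [0,0,0],
    [0,0,0],
    [0,0,0],
    [0,0,0],
    [0,0,0],
    [0,0,0],
    [0,0,0],
  ],
  delta_rot=[
    [0,0,0],
    [0,0,0],
    [0,0,0],
    [0,0,0],
    [0,0,0],
    [0,0,0],
    [0,0,0],
    [0,0,0],
  ],
)

```text
clock: 40.12
eef_pos: [0.4255, -0.266, 0.1889]
tool_rot: [0.693, 0.721, 0.001, 0.003]
ft_force: [-6.6, 4.7, 27.1]
grip_width: 0.0005
```

Request:
jog_arm(
  jaw=[1,1,1,1,1,1,1,1],
  linear=[
    [0,0,0],
    [0,0,0],
    [0,0,0],
    [0,0,0],
    [0,0,0],
    [0,0,-0.015],
    [0,0,-0.03],
    [0,0,-0.05],
  ],
  delta_rot=[
    [0,0,0],
    [0,0,0],
    [0,0,0],
    [0,0,0],
    [0,0,0],
    [0,0,0],
    [0,0,0],
    [0,0,0],
  ],
)

```text
clock: 40.78
eef_pos: [0.4243, -0.2652, 0.2341]
tool_rot: [0.693, 0.721, -0.0, -0.001]
ft_force: [0.1, 0.2, 0.3]
grip_width: -0.0002
```

Request:
jog_arm(
  jaw=[1,1,1,1,1,1,1,1],
  linear=[
    [0,0,0],
    [0,0,0],
    [0,0,0],
    [0,0,0],
    [0,0,0],
    [0,0,0],
    [0,0,0],
    [0,0,0],
  ],
  delta_rot=[
    [0,0,0],
    [0,0,0],
    [0,0,0],
    [0,0,0],
    [0,0,0],
    [0,0,0],
    [0,0,0],
    [0,0,0],
  ],
)

```text
clock: 41.45
eef_pos: [0.4249, -0.2655, 0.2344]
tool_rot: [0.693, 0.721, -0.0, -0.0]
ft_force: [0.4, 0.2, -0.4]
grip_width: 0.0
```

Request:
jog_arm(
  jaw=[1,1,1,1,1,1,1,1],
  linear=[
    [0,0,0.01],
    [0,0,0.018],
    [0,0,0.026],
    [0,0,0.034],
    [0,0,0.042],
    [0,0,0.047],
    [0,0,0.05],
    [0,0,0.05],
  ],
  delta_rot=[
    [0,0,0],
    [0,0,0],
    [0,0,0],
    [0,0,0],
    [0,0,0],
    [0,0,0],
    [0,0,0],
    [0,0,0],
  ],
)

```text
clock: 42.12
eef_pos: [0.4255, -0.266, 0.1888]
tool_rot: [0.693, 0.721, 0.0, 0.002]
ft_force: [-6.2, 4.3, 26.9]
grip_width: 0.0001
```

Request:
jog_arm(
  jaw=[1,1,1,1,1,1,1,1],
  linear=[
    [0,0,0],
    [0,0,0],
    [0,0,0],
    [0,0,0],
    [0,0,0],
    [0,0,0],
    [0,0,0],
    [0,0,0],
  ],
  delta_rot=[
    [0,0,0],
    [0,0,0],
    [0,0,0],
    [0,0,0],
    [0,0,0],
    [0,0,0],
    [0,0,0],
    [0,0,0],
  ],
)

```text
clock: 42.78
eef_pos: [0.4255, -0.266, 0.1888]
tool_rot: [0.693, 0.721, 0.0, 0.003]
ft_force: [-6.3, 3.8, 25.9]
grip_width: 0.0003
```

Request:
jog_arm(
  jaw=[1,1,1,1,1,1,1,1],
  linear=[
    [0,0,0],
    [0,0,0],
    [0,0,0],
    [0,0,0],
    [0,0,0],
    [0,0,-0.015],
    [0,0,-0.03],
    [0,0,-0.05],
  ],
  delta_rot=[
    [0,0,0],
    [0,0,0],
    [0,0,0],
    [0,0,0],
    [0,0,0],
    [0,0,0],
    [0,0,0],
    [0,0,0],
  ],
)

```text
clock: 43.45
eef_pos: [0.4243, -0.2652, 0.2342]
tool_rot: [0.693, 0.721, -0.0, -0.001]
ft_force: [0.7, 0.8, 0.1]
grip_width: 0.0002
```

Request:
jog_arm(
  jaw=[1,1,1,1,1,1,1,1],
  linear=[
    [0,0,-0.03],
    [0,0,-0.06],
    [0.03,0.02,-0.09],
    [0.06,0.04,-0.09],
    [0.09,0.06,-0.09],
    [0.12,0.08,-0.09],
    [0.12,0.08,-0.09],
    [0.12,0.08,-0.09],
  ],
  delta_rot=[
    [0,0,0],
    [0,0,0],
    [0,0,0],
    [0,0,0],
    [0,0,0],
    [0,0,0],
    [0,0,0],
    [0,0,0],
  ],
)

```text
clock: 44.12
eef_pos: [0.5006, -0.1408, 0.3233]
tool_rot: [0.692, 0.722, -0.001, -0.001]
ft_force: [0.2, 0.1, -1.1]
grip_width: 0.0003
```

```bash
python3 -c "
from h import *
st()
im,d,W=cloud('wrist');save('pics/w23.png',im)
w=W.reshape(-1,3); w=w[~np.isnan(w[:,0])]
print('fin',rectof(w,.06,.075,(.4,.66,-.08,.0)))
print('bar',rectof(w,.145,.2,(.48,.62,-.19,-.12)))
p=w[(w[:,2]>.165)&(w[:,2]<.21)&(w[:,1]<-.21)&(w[:,0]<.47)]
print('plunger z',np.percentile(p[:,2],[50,90]))
"
```

```text
t 44.12 p [ 0.5006 -0.1408  0.3233] yaw 92.48 z [-0.002  0.    -1.   ] F [ 0.2  0.1 -1.1] w 0.0003 j [-0.27  0.27  0.23  1.54 -0.   -0.32]
fin (array([ 0.5454, -0.0422]), array([0.0108, 0.099 ]), 1.5, 493, np.float64(0.0682))
bar (array([ 0.5265, -0.1563]), array([0.0116, 0.0746]), 1.9, 648, np.float64(0.1619))
plunger z [0.20067433 0.20164158]
```

View pics/w23.png

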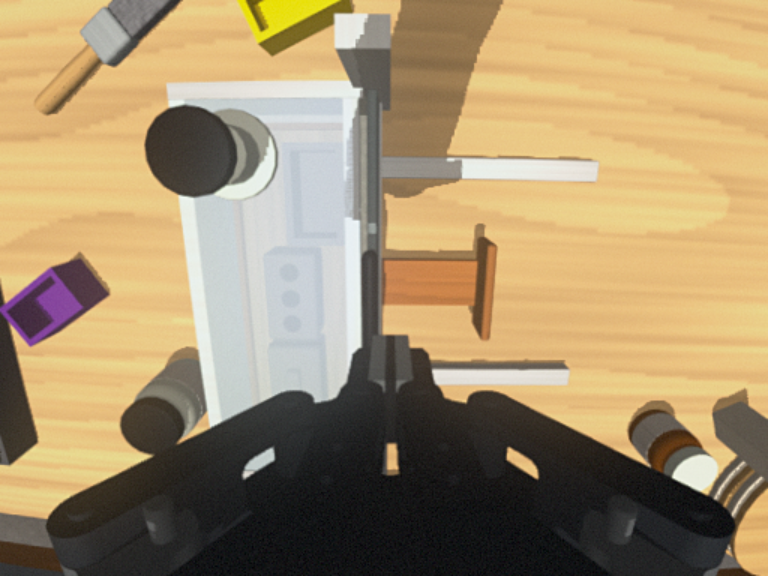

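The final checks agree: tray home, sash shut, plunger up at 0.201 and the three pieces standing inside. Handing in.

```bash
python3 -c "
from h import *
print(bot.job_done())"
```

```text
the job is handed in; nothing more can be done
None
```

The damp box is loaded, shut and misted, and the job is handed in at about 44 s of the 210 s allowed. `job_done()` gives no verdict.

- **Loading:** I raised the sash fully and drew the tray 0.20 m out. The butterbox, brushblock and trough, the three pieces present, were stood in one row on it.
- **Closing up:** I pushed the tray home until it met its stop. The handle board had moved 0.1998 m back. The sash went down to its stop at 32 N, with the bar top reading 0.162 m.
- **Mister pump:** I gave three strokes at 21 to 27 N, each held at the stop for about 1 s or more. Between strokes the fingertips came clear of the plunger, which read 0.201 m at the end.

**Off plan:** the trough sat about 25 mm nearer the handle-side lip than I placed it, either knocked or dragged as I let go. It was flat, upright and inside the lip, so I left it there.

**Last checks:** through the clear roof all three pieces appear to be standing in place. The bystanders and the purple and yellow look-alikes were not touched as far as I could see, but I did not measure their positions again at the end. The arm ended clear of everything.

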